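# Unload the slide incubation tray from the rocking shaker

### The arm

A 7-joint arm with a two-finger parallel gripper is mounted at the origin on a cart in front of the work surface, level with it; the furniture and walls round the work are solid. World frame = base frame: x ahead of the robot, y to its left, z up, the work surface at z = 0. Lengths are in m, angles in rad, forces in N, time in s.
With the tool pointing down it reaches from about 0.4 to 0.85 m from the base axis. Payload 10.4 kg.
Tool frame: the origin (TCP) lies on the centre line of the jaws, within the pads' length; the fingertips stand 22 mm ahead of it and the grasp point (between the pads) lies 3 mm ahead of it; x points along the fingers, y is the direction in which the jaws open and shut, and the axes are right-handed (so a half turn about x gives the same grasp; the last joint's range is limited). The gripper opens to 87 mm and grips with 3 to 60 N. Pads are 19 mm wide; open, the fingers measure 117 mm over their backs; the gripper's body (75 mm by 190 mm) begins 51 mm behind the grasp point.
Start: joints at [-1.359, 0.332, -0.065, 1.46, 0.022, 1.35, -0.088], TCP at [0.145, 0.608, 0.245] pointing down, gripper open.
Joint ranges: [-2.6, 2.6], [-0.5, 2.12], [-1.47, 1.34], [0.16, 2.42], [-1.27, 4.41], [0.06, 2.06], [-2.6, 2.6]. Speed limits (rad/s): [2.22, 2.22, 2.79, 2.79, 3.14, 3.14, 3.14].

### API

Orientations are given as a unit quaternion [x, y, z, w].
In Python, from bench import * gives the robot as it stands.
- The arm moves only by the tool arm_command, never from a script. Its argument "targets" is one flat list of numbers, 7 for each row, row after row: the turn, a rotation vector about the tool's x, y, z in units of 45 degrees (1.0 is 45 degrees), then the shift along the tool's x, y, z in units of 25 mm (1.0 is 25 mm), then the opening, from 0 (shut) to 1 (fully open). In form: [wx, wy, wz, tx, ty, tz, fingers, wx, wy, wz, tx, ty, tz, fingers, ...]. A call has 1 to 12 rows; each row shifts and turns the pose as measured when the row begins, along the tool's axes as they then stand; what a row does not reach is not made up. A row lasts 1/12 s, in which the tool goes at most 41.7 mm and 7.16 degrees, less where a joint would pass 70% of its speed; a pose out of reach is approached as far as the arm can. A call with a number of a shift or a turn outside -1 to 1 is refused whole. A call with a gripper value outside its range is refused whole. The fingers move at their own pace and stop on an object; "newtons" is the grip in N (left out, the last holds). Time passes only in rows, so rows that do not move let the fingers close. It gives the time, the measured TCP pose, the force and the opening at its end, in the units of the state.
- read_state(): the state, without advancing time (a new reading comes with each control period).
- camera(name): name is "scene" or "top" or "wrist"; returns the picture (384x512x3 uint8, red, green, blue); there is no depth.
- calibration(name): a dict with "camera_matrix" (3x3 intrinsics, pixels), "R" (3x3) and "t" (3): a world point X has camera coordinates R X + t; the wrist camera has in their place "tool_from_camera" (4x4, takes a point from camera to tool coordinates, whose origin is the TCP and whose axes are the tool frame's). Camera axes: x right, y down, z forward; pixel columns grow to the right and rows downward; lengths in m; the calibration is good to about 2 mm. A picture is of the moment at which its call begins: read the wrist's pose just before it. calibration takes no time and is no camera call.
- close_job(): hands the job in, once; it reports no verdict.
The state is a dict: "time": time; "joint_positions": joint angles; "joint_vel": joint speeds; "joint_torque": joint torques, N m; "ee_pos": TCP position; "eef_rot": TCP orientation; "ft_force": force on the tool from outside, world axes, zero at the start; "torque": the same for the moment, N m; "width": finger opening in m.
Only numpy, scipy, OpenCV 4.12 (cv2) and the standard library are available. Lean on these libraries where they do the work, as an engineer would, in place of code of your own. Each camera call takes 0.05 s, during which the arm holds its last target.

### The job

The incubation is over: take the blue slide tray off the rocking shaker and stand it in the white drip pan for rinsing. Raise the hinged hold-down bar all the way and leave it up, draw the tray out from beneath it to the right until you feel it touch the end stop (only there is it free of the retaining lips), then lift it out and set it down fully inside the pan, lengthwise. The glass slides lie loose, so keep the tray level, never ram, force or drop it, and leave the wash bottle, timer and staining jar where they stand.

Things in the scene. Friction and masses are not known exactly. Their poses are not given: they have to be found in the camera images.
- rocker_bed (a point): White rocking shaker, fixed, standing still. Point: on its bed (platform 176 x 344 mm), 78 mm above the bench; x away from the robot, y to the left along the platform, z up. The tray lies lengthwise along y, between the low guides (inner faces x = +-48 mm, 9 mm high, 2 mm play each side) of a metal retaining frame, of which body rocker tells more
- hold_bar (a joint): Hold-down bar: 0 = down, 1.0 rad = fully raised (stop). Friction hinge, 0.3 N m (2 to 3 N at the grip): it stays where left. Down, its saddle straddles the tray handle and blocks the tray. Fully raised it still slopes over the handle, its end 0.17 m above it and 18 mm nearer the robot: a gripper from straight above is in its way; come leaning 30 to 40 deg, hand towards the robot
- bar_hinge (a point): Hinge axis of the bar, on the platform's far side, at rocker_bed (85, 32, 61) mm; the axis runs along the platform's y
- bar_grip (a point): Centre of the red grip at the bar's near end, 182 mm from the hinge axis; 38 mm long along the bar (x), 16 mm wide (y: pinch it so), 13 mm thick. The frame turns with the bar; at 0 its axes are the platform's. As the bar rises the grip moves up and away from the robot. 50 mm of air below it; a rest post stands beneath the bar, 18 mm from this point
- tray_handle (a point): Centre of the white handle of the blue slide tray, 46 mm above its underside. Handle 70 mm across the tray (x), 12 mm thick along it (y: pinch it so), 12 mm high, legs at x = +-31 mm. Tray 92 (x) x 200 (y) mm, walls 14 mm high, slides 8 mm up, 0.24 to 0.38 kg. y along the tray (left at the start), z up. Over 30 N on the shaker is ramming: feel for the stop at 15 to 20 mm/s
- pan_floor (a point): White open drip pan, fixed to the bench: this point is the centre of its inner floor, 4 mm above the bench. Inside 138 mm (x) x 242 mm (y), walls 4 mm thick, rim 16 mm above the bench. y is its long direction, the tray goes in with its length along it (either way round)
- wash_bottle: Wash bottle with blue cap and spout, 97 x 68 x 195 mm, origin at its underside; leave it where it stands
- timer: Bench timer, 62 x 68 x 18 mm, origin at its underside; leave it where it stands
- stain_jar: Glass staining jar with lid, 62 mm across, 111 mm high, origin at its underside; leave it where it stands
- tray: The blue slide tray itself, origin at the centre of its underside, axes as for tray_handle
- rocker: The shaker, origin 78 mm below rocker_bed. Its frame is screwed tight anywhere within +-20 mm along y; that offset d is not measured. Right end stop: inner face y = d-135.5 mm, 10 mm high. Two lips over the tray's side walls (3 mm above its rim) from y = d+66 mm leftwards. So the tray must slide right 45 to 89 mm; only against the stop is it clear of the lips, by 1.5 mm: find it by touch, 4 to 8 N
- drip_pan: The pan, origin on the bench beneath pan_floor

How it is judged:
On the way, in this order (a step that is already met when the one before it is completed fails the run):
1. the hold-down bar is raised all the way while the tray is still in its place (value of joint hold_bar above 0.93 rad and y of tray_handle in the frame of rocker_bed above 0.02 m), for 0.1 s.
2. the tray has been slid out from beneath the raised bar along the platform, flat on the bed (y of tray_handle in the frame of rocker_bed below -0.012 m and z of tray_handle in the frame of rocker_bed below 0.051 m and value of joint hold_bar above 0.85 rad), for 0.1 s.
At the end, for the whole second after the job is handed in: The tray lies flat on the pan's inner floor, wholly inside the walls and lengthwise (underside within 4 mm of the floor, tilt under 0.06 rad), at rest and released; the hold-down bar is still up (over 0.85 rad) (z of tray in the frame of pan_floor below 0.004 m and x of tray in the frame of pan_floor between -0.026 and 0.026 m and y of tray in the frame of pan_floor between -0.024 and 0.024 m and angle between the y axis of tray and the y axis of pan_floor, either way round below 0.35 rad and angle between tray's own z axis and vertical below 0.06 rad and linear speed of tray below 0.01 m/s and value of joint hold_bar above 0.85 rad); the robot touches nothing.
It fails at once if the tray is tipped more than about 8 degrees (angle between tray's own z axis and vertical above 0.14 rad).
It fails at once if the tray is rammed against the shaker or forced against its lips (over 30 N) (contact force between tray and rocker above 30 N).
It fails at once if the tray is dropped or pressed into the pan (over 120 N) (contact force between tray and drip_pan above 120 N).
It fails at once if the wash bottle, the timer or the staining jar is displaced by more than 30 mm (distance of any of wash_bottle, timer, stain_jar from where it was at the start of the episode above 0.03 m).
It also fails if it takes over 64 s, if anything falls off the work surface, if the arm or the gripper's body presses on something with over 40 N, if the wrist force passes 120 N, or if a joint passes its speed limit or range.

## Working session

There is one attempt and no reset: what is moved stays moved. The work goes in short steps, Python scripts to look and compute and a tool call to move; the robot and the scene stay as the last step left them, time stands still between calls to the robot, and variables do not carry over. Pictures are saved under pics/ and viewed, and the job is handed in when it is done.

Besides the shell and the picture viewer there is one more tool, called after ">>>" as name(argument=value, ...), one argument or row to a line, values as JSON. arm_command: Moves the arm, as the interface text tells. Shifts and turns lie within -1 to 1; 1 stands for 25 mm of shift or 45 degrees of turn. Its arguments: {"type":"object","properties":{"targets":{"type":"array","items":{"type":"number","minimum":-1,"maximum":1}},"newtons":{"type":"number"}},"required":["targets"]}

```bash
ls; mkdir -p pics; python3 - <<'E'
from bench import *
import cv2
s=read_state();print({k:(np.round(v,3) if 0 else v) for k,v in s.items()}) if 0 else print(s)
for n in ["scene","top","wrist"]:
    im=camera(n);cv2.imwrite(f"pics/{n}0.png",im[:,:,::-1].copy())
    print(n,calibration(n))
E
```

```text
pics
{'time': 0.0, 'joint_positions': array([-1.35857021,  0.33285576, -0.06474579,  1.46095556,  0.02160708,
        1.34992383, -0.08848944]), 'joint_vel': array([ 6.34449996e-05,  9.73043529e-05, -1.11178387e-04, -6.44286990e-04,
       -2.09733005e-03, -2.83837594e-04,  3.56787974e-04]), 'joint_torque': array([-2.01677867e-04, -6.23255610e+01,  2.45528296e-02, -3.89894271e+01,
       -6.13609655e-02,  3.96267185e-02,  1.36957065e-04]), 'ee_pos': array([0.14531594, 0.60748974, 0.24375731]), 'eef_rot': array([ 0.08229609,  0.70227971, -0.0833159 ,  0.70220297]), 'ft_force': array([ 0.78624147,  0.32062405, -0.3375989 ]), 'torque': array([-0.03052293, -0.01223105, -0.00723323]), 'width': 0.08692187879252858}
scene {'camera_matrix': array([[442.4695546 ,   0.        , 258.7975041 ],
       [  0.        , 442.4695546 , 190.93036322],
       [  0.        ,   0.        ,   1.        ]]), 'R': array([[ 0.61450207, -0.78886646, -0.00877014],
       [-0.5988611 , -0.45919948, -0.65612592],
       [ 0.51356848,  0.40844283, -0.75460047]]), 't': array([-0.2998612 ,  0.43630265,  1.13060984])
[... 256 characters left out ...]
4339845e-01, -2.50760330e-02, -1.03244687e-01],
       [ 1.03261333e-01,  6.33611030e-04, -9.94654058e-01]]), 't': array([0.03606637, 0.56862116, 1.0947506 ])}
wrist {'camera_matrix': array([[297.3747362 ,   0.        , 257.97848379],
       [  0.        , 297.3747362 , 195.20557538],
       [  0.        ,   0.        ,   1.        ]]), 'tool_from_camera': array([[ 3.56959455e-04, -2.69451834e-01,  9.63013801e-01,
        -1.39854254e-01],
       [ 9.99999481e-01,  1.01507928e-03, -8.66491186e-05,
        -2.77622901e-04],
       [-9.54187589e-04,  9.63013333e-01,  2.69452057e-01,
        -7.45225932e-02],
       [ 0.00000000e+00,  0.00000000e+00,  0.00000000e+00,
         1.00000000e+00]])}
```

View pics/scene0.png

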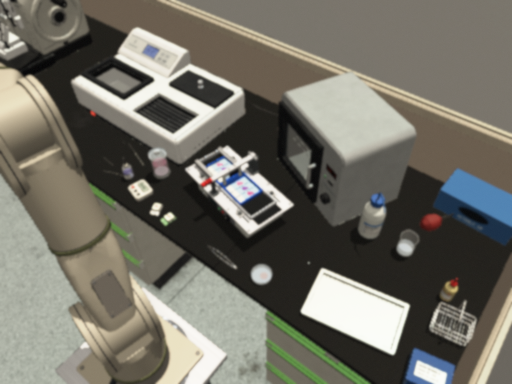

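View pics/top0.png

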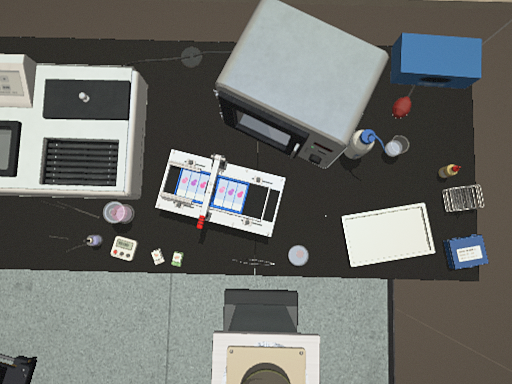

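View pics/wrist0.png

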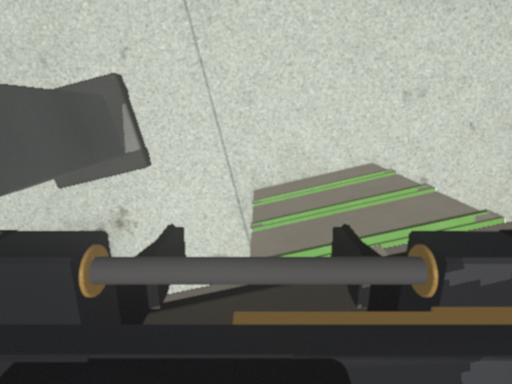

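```bash
cat > h.py <<'E'
import numpy as np, cv2
from scipy.spatial.transform import Rotation as Ro
def ray(cal,uv):
    K=cal["camera_matrix"];R=cal["R"];t=cal["t"]
    d=R.T@np.linalg.solve(K,np.array([uv[0],uv[1],1.]));return -R.T@t,d
def onz(cal,uv,z):
    o,d=ray(cal,uv);return o+d*(z-o[2])/d[2]
def proj(cal,X):
    p=cal["R"]@np.asarray(X)+cal["t"];p=cal["camera_matrix"]@p;return p[:2]/p[2]
def two(c1,u1,c2,u2):
    o1,d1=ray(c1,u1);o2,d2=ray(c2,u2)
    s=np.linalg.lstsq(np.c_[d1,-d2],o2-o1,rcond=None)[0]
    a,b=o1+s[0]*d1,o2+s[1]*d2;return (a+b)/2,np.linalg.norm(a-b)
def wristcal(cal,st):
    T=cal["tool_from_camera"];Rt=Ro.from_quat(st["eef_rot"]).as_matrix()
    Rc=Rt@T[:3,:3];p=st["ee_pos"]+Rt@T[:3,3]
    return dict(camera_matrix=cal["camera_matrix"],R=Rc.T,t=-Rc.T@p)
E
python3 - <<'E'
import cv2
t=cv2.imread("pics/top0.png");s=cv2.imread("pics/scene0.png")
cv2.imwrite("pics/t1.png",cv2.resize(t[140:250,145:295],None,fx=5,fy=5,interpolation=cv2.INTER_CUBIC))
cv2.imwrite("pics/t2.png",cv2.resize(t[190:280,330:450],None,fx=5,fy=5,interpolation=cv2.INTER_CUBIC))
cv2.imwrite("pics/s1.png",cv2.resize(s[135:245,175:305],None,fx=5,fy=5,interpolation=cv2.INTER_CUBIC))
E
```

```text
(no output)
```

View pics/t1.png

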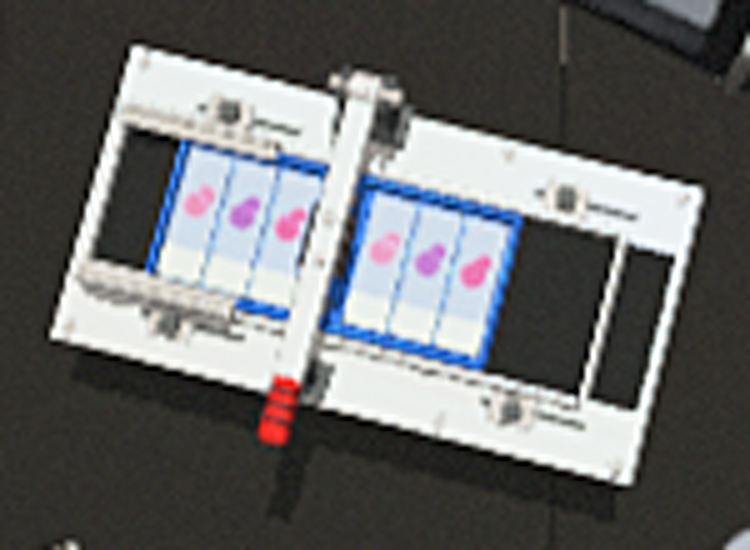

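View pics/t2.png

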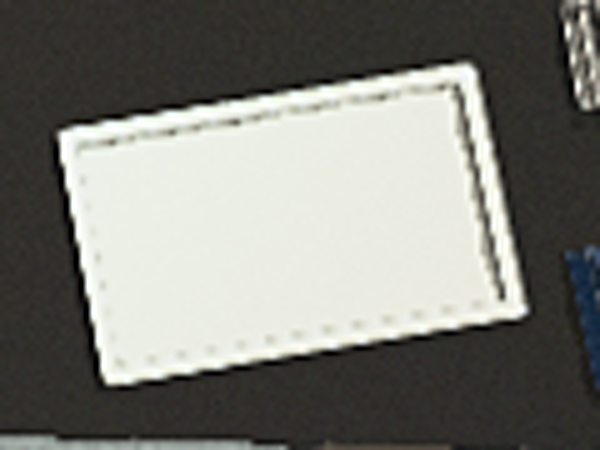

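View pics/s1.png

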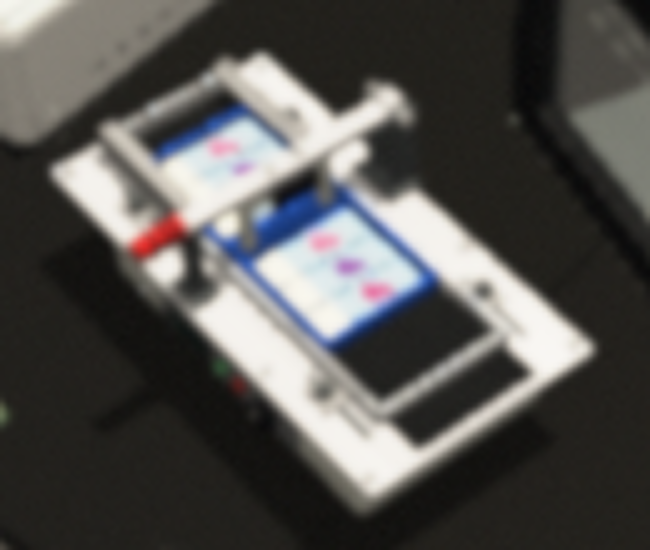

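```bash
cat > geo.py <<'E'
from bench import *
from h import *
c=calibration("top");sc=calibration("scene")
def px(U,off): return [(U[0]+.5)/5-.5+off[0],(U[1]+.5)/5-.5+off[1]]
P=[onz(c,px(U,(145,140)),.078) for U in [(137,45),(703,187),(632,485),(53,340)]]
Q=[onz(c,px(U,(330,190)),.016) for U in [(60,130),(472,63),(527,315),(106,384)]]
E
python3 - <<'E'
from geo import *
for n,A in (("bed",P),("pan",Q)):
    A=np.array(A);ctr=A.mean(0)
    yv=(A[0]-A[1]+A[3]-A[2]);yaw=np.arctan2(-yv[0],yv[1])
    xv=A[0]+A[1]-A[2]-A[3];yaw2=np.arctan2(xv[1],xv[0])
    print(n,ctr.round(4),np.degrees([yaw,yaw2]),[np.linalg.norm(A[i]-A[(i+1)%4]).round(4) for i in range(4)])
# mask based
im=cv2.imread("pics/top0.png");g=im.min(2)
for off,(a,b,cc,d),z in (((0,0),(145,250,150,295),.078),((0,0),(190,280,330,440),.016)):
    m=np.zeros(g.shape,np.uint8);m[a:b,cc:d]=(g[a:b,cc:d]>120)*255
    cs=cv2.findContours(m,cv2.RETR_EXTERNAL,cv2.CHAIN_APPROX_NONE)[0];k=max(cs,key=cv2.contourArea)
    X=np.array([onz(c,p,z)[:2] for p in k[:,0]],np.float32)*1000
    print(cv2.minAreaRect(X))
# grip in both views
s=cv2.imread("pics/scene0.png")
def red(im,box):
    a,b,e,f=box;h=im[a:b,e:f].astype(int);m=(h[:,:,2]>150)&(h[:,:,1]<90)&(h[:,:,0]<90)
    ys,xs=np.nonzero(m);return [xs.mean()+e,ys.mean()+a],m.sum()
r1,n1=red(im,(205,235,190,215));r2,n2=red(s,(170,195,190,220));print(r1,n1,r2,n2,two(c,r1,sc,r2))
E
```

```text
bed [0.5626 0.1427 0.078 ] [-12.67499675 -12.66273215] [np.float64(0.3397), np.float64(0.1764), np.float64(0.3417), np.float64(0.1778)]
pan [ 0.4549 -0.36    0.016 ] [10.58882198 10.72508151] [np.float64(0.2551), np.float64(0.1538), np.float64(0.2571), np.float64(0.1535)]
((571.0821533203125, 141.9307098388672), (344.2716064453125, 193.6934051513672), 77.08787536621094)
((454.92059326171875, -359.796630859375), (155.65316772460938, 259.4766540527344), 10.754999160766602)
[np.float64(200.17241379310346), np.float64(222.0344827586207)] 58 [np.float64(205.96875), np.float64(181.90625)] 32 (array([0.47354005, 0.18996553, 0.14161359]), np.float64(0.0011154931119006682))
```

```bash
cat >> geo.py <<'E'
psi_b=np.radians(-12.7);bed=np.array([.563,.142,.078]);pan=np.array([.455,-.360,.004]);psi_p=np.radians(10.7)
Rb=Ro.from_euler('z',psi_b).as_matrix()
def B(v): return bed+Rb@(np.array(v)/1000)
def inB(X): return (Rb.T@(np.asarray(X)-bed)*1000).round(1)
def tool(psi,lean,sgn):
    x=np.array([np.cos(psi)*np.sin(lean),np.sin(psi)*np.sin(lean),-np.cos(lean)])
    y=sgn*np.array([-np.sin(psi),np.cos(psi),0]);return np.c_[x,y,np.cross(x,y)]
def show():
    s=read_state();R=Ro.from_quat(s["eef_rot"]).as_matrix()
    print("t",s["time"].__round__(2),"p",s["ee_pos"].round(4),"F",s["ft_force"].round(1),"w",round(s["width"],4),"\nq",s["joint_positions"].round(2),"x",R[:,0].round(2),"y",R[:,1].round(2));return s,R
def plan(p,Rt,s=None,vmax=20,wmax=6.5,grip_off=True,p0=None,R0=None):
    """grasp point (3 mm ahead) to p with orientation Rt -> total tool-frame moves per row"""
    if p0 is None: s,R0=show();p0=s["ee_pos"]
    pt=np.asarray(p)-Rt[:,0]*.003
    dR=Ro.from_matrix(R0.T@Rt).as_rotvec();D=pt-p0
    n=max(int(np.ceil(np.degrees(np.linalg.norm(dR))/wmax)),int(np.ceil(np.linalg.norm(D)*1000/vmax)),1)
    print("n",n,"dist",D.round(4),"ang",np.degrees(dR).round(1))
    for i in range(n):
        Ri=R0@Ro.from_rotvec(dR*i/n).as_matrix()
        t=Ri.T@D/n/.025
        print(*[f"{v:.3f}" for v in list(dR/n/(np.pi/4))+list(t)],sep=", ")
E
python3 - <<'E'
from geo import *
s,R=show()
print("grip nominal",B((-97,32,63)),"raised",B((-13,32,214)), "measured in bed",inB([.4735,.190,.1416]))
# stop
for U in [(620,240),(587,400)]:
    print("stop",inB(onz(c,px(U,(145,140)),.088)))
for U in [(520,213),(487,368),(187,143),(150,272)]:
    print("tray rim",inB(onz(c,px(U,(145,140)),.092)))
for sg in (1,-1):
    plan([.44,.205,.24],tool(psi_b,np.radians(40),sg))
E
```

```text
t 0.15 p [0.1454 0.6076 0.244 ] F [ 0.3 -0.  -0.5] w 0.0869 
q [-1.36  0.33 -0.06  1.46  0.02  1.35 -0.09] x [-0. -0. -1.] y [ 0.23  0.97 -0.  ]
grip nominal [0.47540823 0.19454219 0.141     ] raised [0.55735313 0.17607511 0.292     ] measured in bed [-97.9  27.1  63.6]
stop [  44.7 -129.9   10. ]
stop [ -48.4 -133.6   10. ]
tray rim [ 45.3 -70.8  14. ]
tray rim [-44.9 -74.4  14. ]
tray rim [ 37.9 123.9  14. ]
tray rim [-38.8 124.7  14. ]
t 0.15 p [0.1454 0.6076 0.244 ] F [ 0.3 -0.  -0.5] w 0.0869 
q [-1.36  0.33 -0.06  1.46  0.02  1.35 -0.09] x [-0. -0. -1.] y [ 0.23  0.97 -0.  ]
n 25 dist [ 0.2928 -0.4022 -0.0017] ang [ -0.7 -40.    0.3]
-0.001, -0.036, 0.000, 0.003, -0.517, 0.605
-0.001, -0.036, 0.000, 0.020, -0.517, 0.605
-0.001, -0.036, 0.000, 0.037, -0.517, 0.604
-0.001, -0.036, 0.000, 0.053, -0.518, 0.602
-0.001, -0.036, 0.000, 0.070, -0.518, 0.600
-0.001, -0.036, 0.000, 0.087, -0.518, 0.598
-0.001, -0.036, 0.000, 0.103, -0.519, 0.595
-0.001, -0.036, 0.000, 0.120, -0.519, 0.591
-0.001, -0.036, 0.000, 0.136, -0.519, 0.588
-0.001, -0.036, 0.000, 0.152, -0.520, 0.583
-0.001, -0.0
[... 1326 characters left out ...]
, 0.000, 0.049, -0.033, 0.323, 0.632
0.134, 0.000, 0.049, -0.019, 0.389, 0.594
0.134, 0.000, 0.049, -0.003, 0.450, 0.550
0.134, 0.000, 0.049, 0.015, 0.505, 0.500
0.134, 0.000, 0.049, 0.035, 0.553, 0.445
0.134, 0.000, 0.049, 0.057, 0.595, 0.384
0.134, 0.000, 0.049, 0.080, 0.630, 0.320
0.134, 0.000, 0.049, 0.104, 0.656, 0.252
0.134, 0.000, 0.049, 0.130, 0.674, 0.182
0.134, 0.000, 0.049, 0.156, 0.684, 0.111
0.134, 0.000, 0.049, 0.182, 0.686, 0.039
0.134, 0.000, 0.049, 0.208, 0.679, -0.033
0.134, 0.000, 0.049, 0.234, 0.663, -0.103
0.134, 0.000, 0.049, 0.259, 0.639, -0.171
0.134, 0.000, 0.049, 0.283, 0.607, -0.237
0.134, 0.000, 0.049, 0.305, 0.568, -0.299
0.134, 0.000, 0.049, 0.326, 0.522, -0.356
```

>>> arm_command(
  targets=[0, -0.036, 0, 0.0, -0.52, 0.6, 1, 0, -0.036, 0, 0.02, -0.52, 0.6, 1, 0, -0.036, 0, 0.04, -0.52, 0.6, 1, 0, -0.036, 0, 0.05, -0.52, 0.6, 1, 0, -0.036, 0, 0.07, -0.52, 0.6, 1, 0, -0.036, 0, 0.09, -0.52, 0.6, 1, 0, -0.036, 0, 0.1, -0.52, 0.6, 1, 0, -0.036, 0, 0.12, -0.52, 0.59, 1, 0, -0.036, 0, 0.14, -0.52, 0.59, 1, 0, -0.036, 0, 0.15, -0.52, 0.58, 1, 0, -0.036, 0, 0.17, -0.52, 0.58, 1, 0, -0.036, 0, 0.18, -0.52, 0.57, 1],
)

```text
time: 1.15
ee_pos: [0.2884, 0.4058, 0.241]
eef_rot: [0.063, 0.569, -0.096, 0.814]
ft_force: [0.6, 0.4, 0.1]
width: 0.0869
```

>>> arm_command(
  targets=[0, -0.036, 0, 0.2, -0.52, 0.57, 1, 0, -0.036, 0, 0.22, -0.52, 0.56, 1, 0, -0.036, 0, 0.23, -0.52, 0.55, 1, 0, -0.036, 0, 0.25, -0.52, 0.55, 1, 0, -0.036, 0, 0.26, -0.52, 0.54, 1, 0, -0.036, 0, 0.28, -0.52, 0.53, 1, 0, -0.036, 0, 0.29, -0.52, 0.52, 1, 0, -0.036, 0, 0.31, -0.52, 0.51, 1, 0, -0.036, 0, 0.32, -0.52, 0.5, 1, 0, -0.036, 0, 0.33, -0.52, 0.5, 1, 0, -0.036, 0, 0.35, -0.52, 0.49, 1, 0, -0.036, 0, 0.36, -0.52, 0.48, 1],
)

```text
time: 2.15
ee_pos: [0.4327, 0.2016, 0.2446]
eef_rot: [0.043, 0.417, -0.106, 0.902]
ft_force: [0.1, 0.4, 0.9]
width: 0.0867
```

```bash
python3 - <<'E'
from geo import *
plan([.44,.205,.24],tool(psi_b,np.radians(40),1))
im=camera("wrist");cv2.imwrite("pics/w1.png",cv2.resize(im[:,:,::-1],None,fx=1.5,fy=1.5,interpolation=cv2.INTER_CUBIC))
E
```

```text
t 2.15 p [0.4327 0.2016 0.2446] F [0.1 0.4 0.9] w 0.0867 
q [-1.12 -0.27  0.12  2.25  0.82  1.06 -0.03] x [ 0.63 -0.16 -0.76] y [ 0.23  0.97 -0.01]
n 1 dist [ 0.0054  0.0038 -0.0023] ang [0.  0.5 0.7]
0.001, 0.010, 0.016, 0.181, 0.199, 0.075
```

View pics/w1.png

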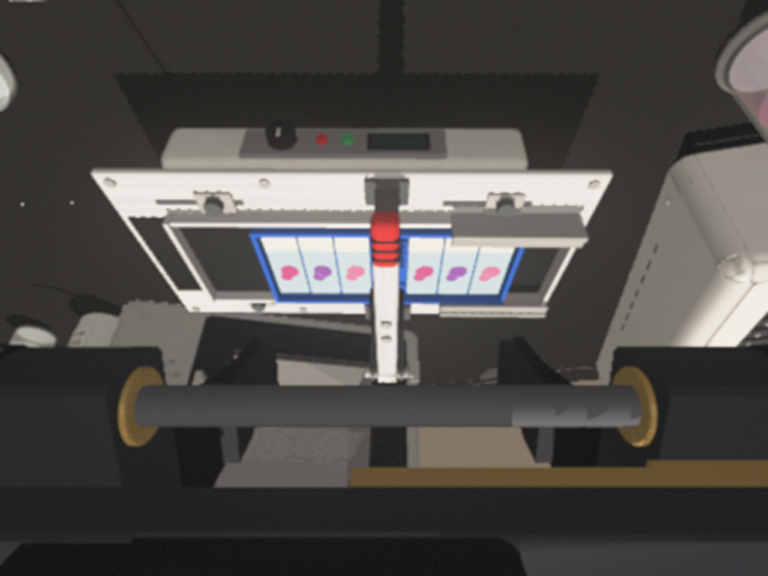

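```bash
python3 - <<'E'
from geo import *
s=read_state();w=wristcal(calibration("wrist"),s)
f=lambda U:[(U[0]+.5)/1.5-.5,(U[1]+.5)/1.5-.5]
a=onz(w,f((94,171)),.078);b=onz(w,f((612,172)),.078);print("front corners",a,b,np.linalg.norm(a-b),np.degrees(np.arctan2(-(b-a)[0],(b-a)[1])), inB(a),inB(b))
for n,U,z in [("stop front",(165,222),.088),("stop in bottom",(212,299),.088),("tray r near",(250,235),.092),("tray l near(lip)",(522,248),.092),("tray r far",(276,301),.092),("tray l far",(503,301),.092)]:
    p=onz(w,f(U),z);print(n,p.round(4),inB(p))
im=cv2.imread("pics/w1.png").astype(int);m=(im[...,2]>110)&(im[...,1]<80)&(im[...,0]<80)
m[:190]=0;ys,xs=np.nonzero(m);print("red",xs.mean(),ys.mean(),xs.min(),xs.max(),ys.min(),ys.max())
cw=[(xs.min()+xs.max())/2,ys.mean()]
p=onz(w,f(cw),.1416);print(p,inB(p));print(two(w,f(cw),c,[200.17,222.03]))
E
```

```text
front corners [4.36594857e-01 8.28322797e-05 7.80000000e-02] [0.51059004 0.32503359 0.078     ] 0.33326908037129416 -12.828194817923483 [ -92.1 -166.2    0. ] [-91.4 167.    0. ]
stop front [0.4801 0.0245 0.088 ] [ -55.  -132.8   10. ]
stop in bottom [0.5769 0.0023 0.088 ] [  44.2 -133.2   10. ]
tray r near [0.5017 0.0795 0.092 ] [-46.  -74.4  14. ]
tray l near(lip) [0.5581 0.268  0.092 ] [-32.4 121.9  14. ]
tray r far [0.5864 0.0601 0.092 ] [ 40.8 -74.8  14. ]
tray l far [0.6281 0.253  0.092 ] [ 39.1 122.6  14. ]
red 385.1338775510204 236.9877551020408 371 399 212 264
[0.46925782 0.1870837  0.1416    ] [-101.4   23.4   63.6]
(array([0.47327782, 0.18807052, 0.13890264]), np.float64(0.003960585785757243))
```

```bash
python3 - <<'E'
from geo import *
g=B((-102,27.5,62));print(g)
plan(g,tool(psi_b,np.radians(40),1),vmax=15)
E
```

```text
[0.46954125 0.19125151 0.14      ]
t 2.2 p [0.4339 0.1981 0.244 ] F [ 2.7 -4.  -2.3] w 0.0873 
q [-1.12 -0.27  0.13  2.25  0.82  1.06 -0.03] x [ 0.63 -0.16 -0.76] y [ 0.23  0.97 -0.01]
n 8 dist [ 0.0337 -0.0064 -0.1017] ang [-0.1  0.6  0.9]
-0.000, 0.002, 0.003, 0.498, 0.014, -0.200
-0.000, 0.002, 0.003, 0.498, 0.013, -0.199
-0.000, 0.002, 0.003, 0.498, 0.012, -0.199
-0.000, 0.002, 0.003, 0.498, 0.011, -0.198
-0.000, 0.002, 0.003, 0.499, 0.010, -0.198
-0.000, 0.002, 0.003, 0.499, 0.009, -0.197
-0.000, 0.002, 0.003, 0.499, 0.008, -0.196
-0.000, 0.002, 0.003, 0.499, 0.007, -0.196
```

```bash
python3 - <<'E'
from geo import *
s,R=show();w=wristcal(calibration("wrist"),s)
im=camera("wrist")[:,:,::-1].astype(int);show()
cv2.imwrite("pics/w2.png",cv2.resize(im.astype(np.uint8),None,fx=1.5,fy=1.5,interpolation=cv2.INTER_CUBIC))
m=(im[...,2]>110)&(im[...,1]<80)&(im[...,0]<80);m[:125]=0;ys,xs=np.nonzero(m);u=[(xs.min()+xs.max())/2,(ys.min()+ys.max())/2]
print(u,xs.min(),xs.max(),ys.min(),ys.max());p=onz(w,u,.1416);print(p,inB(p),two(w,u,c,[200.17,222.03]))
E
```

```text
t 2.2 p [0.4339 0.1981 0.244 ] F [ 2.7 -4.  -2.3] w 0.0873 
q [-1.12 -0.27  0.13  2.25  0.82  1.06 -0.03] x [ 0.63 -0.16 -0.76] y [ 0.23  0.97 -0.01]
t 2.25 p [0.4329 0.1997 0.244 ] F [-0.6 -0.6 -0.2] w 0.0876 
q [-1.12 -0.27  0.13  2.25  0.82  1.06 -0.03] x [ 0.63 -0.16 -0.76] y [ 0.23  0.97 -0.01]
[np.float64(260.5), np.float64(157.5)] 251 270 140 175
[0.46957331 0.19036349 0.1416    ] [-101.8   26.6   63.6] (array([0.47388555, 0.189723  , 0.13790782]), np.float64(0.0007443920759135082))
```

View pics/w2.png

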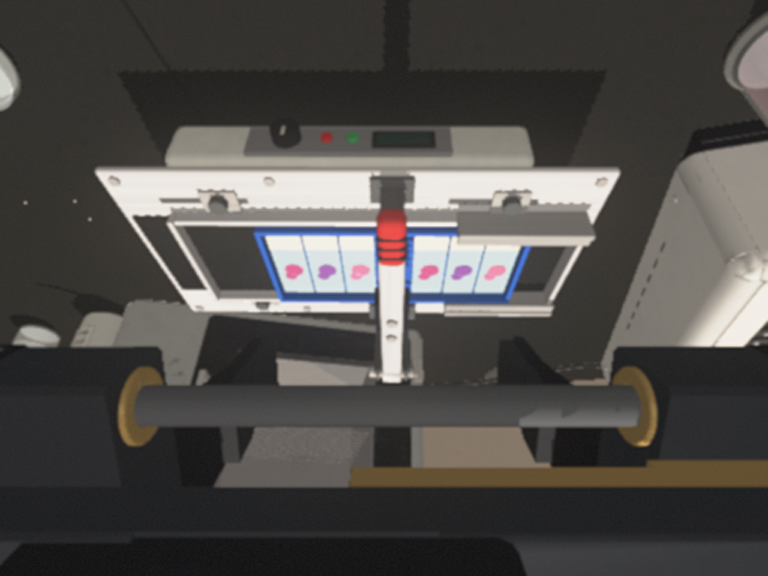

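>>> arm_command(
  targets=[0, 0, 0, 0.5, 0, -0.2, 1, 0, 0, 0, 0.5, 0, -0.2, 1, 0, 0, 0, 0.5, 0, -0.2, 1, 0, 0, 0, 0.5, 0, -0.2, 1, 0, 0, 0, 0.5, 0, -0.2, 1, 0, 0, 0, 0.5, 0, -0.2, 1, 0, 0, 0, 0.5, 0, -0.2, 1, 0, 0, 0, 0.5, 0, -0.2, 1, 0, 0, 0, 0, 0, 0, 1, 0, 0, 0, 0, 0, 0, 1],
)

```text
time: 3.08
ee_pos: [0.4653, 0.1958, 0.1385]
eef_rot: [0.046, 0.419, -0.105, 0.901]
ft_force: [0.2, 0.7, -0.1]
width: 0.0869
```

```bash
python3 - <<'E'
from geo import *
plan([.4675,.191,.140],tool(psi_b,np.radians(40),1),vmax=15)
im=camera("wrist")[:,:,::-1]
cv2.imwrite("pics/w3.png",cv2.resize(im,None,fx=1.5,fy=1.5))
im=camera("scene")[135:245,165:305,::-1]
cv2.imwrite("pics/s3.png",cv2.resize(im,None,fx=5,fy=5))
E
```

```text
t 3.08 p [0.4653 0.1958 0.1385] F [ 0.2  0.7 -0.1] w 0.0869 
q [-1.07 -0.06  0.18  2.33  0.97  0.8  -0.23] x [ 0.63 -0.15 -0.76] y [ 0.23  0.97 -0.01]
n 1 dist [ 0.0003 -0.0043  0.0038] ang [-0.2  0.1  0.6]
-0.004, 0.003, 0.012, -0.081, -0.167, 0.135
```

View pics/w3.png

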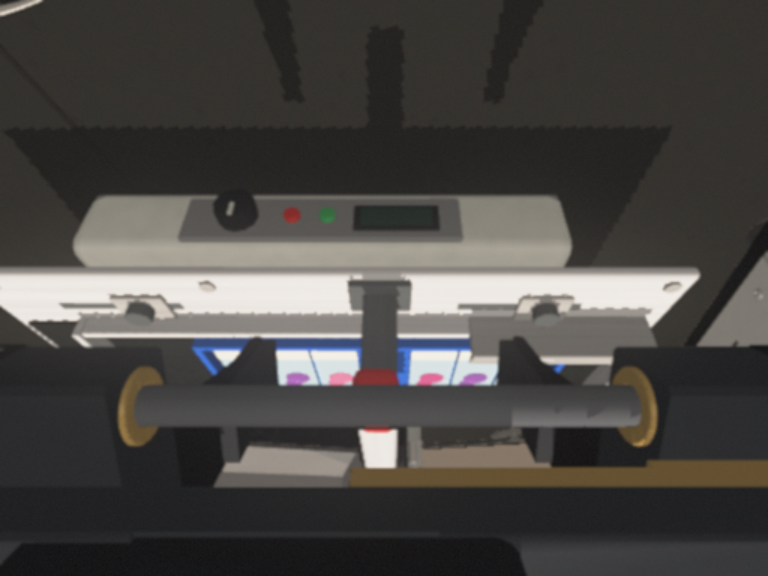

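View pics/s3.png

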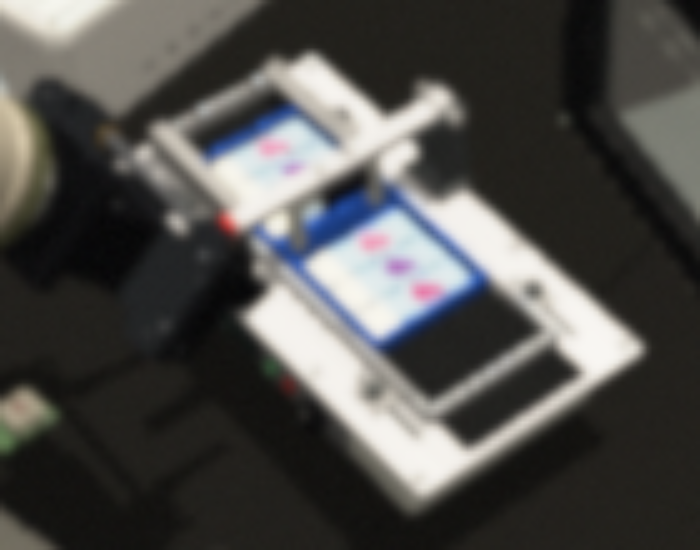

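>>> arm_command(
  targets=[0, 0, 0, -0.05, -0.15, 0.13, 1, 0, 0, 0, 0, 0, 0, 0.5, 0, 0, 0, 0, 0, 0, 0, 0, 0, 0, 0, 0, 0, 0, 0, 0, 0, 0, 0, 0, 0, 0, 0, 0, 0, 0, 0, 0, 0, 0, 0, 0, 0, 0, 0],
  newtons=15,
)

```text
time: 3.77
ee_pos: [0.4666, 0.1933, 0.1459]
eef_rot: [0.049, 0.418, -0.104, 0.901]
ft_force: [0.5, 0.1, 0.1]
width: 0.0547
```

```bash
python3 - <<'E'
from geo import *
s,R=show();g=s["ee_pos"]+.003*R[:,0];print("grasp inB",inB(g))
E
```

```text
t 3.77 p [0.4666 0.1933 0.1459] F [0.5 0.1 0.1] w 0.0547 
q [-1.07 -0.08  0.19  2.33  0.97  0.8  -0.21] x [ 0.63 -0.15 -0.76] y [0.23 0.97 0.  ]
grasp inB [-103.4   28.9   65.6]
```

>>> arm_command(
  targets=[0, 0, 0, 0.09, 0, -0.08, 0, 0, 0, 0, 0, 0, 0, 0, 0, 0, 0, 0, 0, 0, 0, 0, 0, 0, 0, 0, 0, 0, 0, 0, 0, 0, 0, 0, 0, 0, 0, 0, 0, 0, 0, 0, 0, 0, 0, 0, 0, 0, 0, 0, 0, 0, 0, 0, 0, 0, 0, 0, 0, 0, 0, 0, 0],
  newtons=15,
)

```text
time: 4.52
ee_pos: [0.4661, 0.1915, 0.142]
eef_rot: [0.048, 0.418, -0.106, 0.901]
ft_force: [-0.2, 0.3, -0.1]
width: 0.0159
```

```bash
python3 - <<'E'
from geo import *
s,R=show();g=s["ee_pos"]+.003*R[:,0];b=inB(g);print("grasp inB",b)
# arc: hinge at x=85 (bed), z=61 ; raise 1.02 rad keeping orientation
r=np.hypot(b[0]-85,b[2]-61);a0=np.arctan2(b[2]-61,-(b[0]-85));print(r,a0)
n=24;D=1.02/n
for i in range(n):
    a=a0+D*(i+.5);v=Rb@np.array([np.sin(a),0,np.cos(a)])*r*D/1000
    print(i,(R.T@v/.025).round(2))
E
```

```text
t 4.52 p [0.4661 0.1915 0.142 ] F [-0.2  0.3 -0.1] w 0.0159 
q [-1.07 -0.07  0.19  2.33  0.97  0.8  -0.22] x [ 0.63 -0.15 -0.76] y [ 0.23  0.97 -0.  ]
grasp inB [-103.5   26.9   61.7]
188.5012997302671 0.003713510781392586
0 [-0.24 -0.    0.21]
1 [-0.23 -0.    0.22]
2 [-0.22 -0.    0.23]
3 [-0.21 -0.    0.24]
4 [-0.2  -0.    0.25]
5 [-0.19  0.    0.26]
6 [-0.18  0.    0.27]
7 [-0.17  0.    0.27]
8 [-0.15  0.    0.28]
9 [-0.14  0.    0.29]
10 [-0.13  0.    0.29]
11 [-0.12  0.    0.3 ]
12 [-0.1  0.   0.3]
13 [-0.09  0.    0.31]
14 [-0.08  0.    0.31]
15 [-0.07  0.    0.31]
16 [-0.05  0.    0.32]
17 [-0.04  0.    0.32]
18 [-0.02  0.    0.32]
19 [-0.01  0.    0.32]
20 [0.   0.   0.32]
21 [0.02 0.   0.32]
22 [0.03 0.   0.32]
23 [0.04 0.   0.32]
```

>>> arm_command(
  targets=[0, 0, 0, -0.24, 0, 0.21, 0, 0, 0, 0, -0.23, 0, 0.22, 0, 0, 0, 0, -0.22, 0, 0.23, 0, 0, 0, 0, -0.21, 0, 0.24, 0, 0, 0, 0, -0.2, 0, 0.25, 0, 0, 0, 0, -0.19, 0, 0.26, 0, 0, 0, 0, -0.18, 0, 0.27, 0, 0, 0, 0, -0.17, 0, 0.27, 0, 0, 0, 0, -0.15, 0, 0.28, 0, 0, 0, 0, -0.14, 0, 0.29, 0, 0, 0, 0, -0.13, 0, 0.29, 0, 0, 0, 0, -0.12, 0, 0.3, 0],
  newtons=15,
)

```text
time: 5.52
ee_pos: [0.4916, 0.1855, 0.241]
eef_rot: [0.048, 0.419, -0.104, 0.901]
ft_force: [10.1, 2.9, -9.6]
width: 0.0159
```

```bash
cat > arc.py <<'E'
from geo import *
s,R=show();g=s["ee_pos"]+.003*R[:,0];b=inB(g);print("grasp inB",b)
r=np.hypot(b[0]-85,b[2]-61);a0=np.arctan2(b[2]-61,-(b[0]-85));print("r",r,"ang",a0)
n=12;D=(1.03-a0)/n
for i in range(n):
    a=a0+D*(i+.5);v=Rb@np.array([np.sin(a),0,np.cos(a)])*r*D/1000
    print(i,(R.T@v/.025).round(2))
E
python3 arc.py
```

```text
t 5.52 p [0.4916 0.1855 0.241 ] F [10.1  2.9 -9.6] w 0.0159 
q [-1.06 -0.2   0.22  2.19  0.83  0.94  0.07] x [ 0.63 -0.15 -0.76] y [ 0.23  0.97 -0.  ]
grasp inB [-77.3  26.7 160.7]
r 190.47671773736548 ang 0.5508639250839238
0 [-0.09  0.    0.29]
1 [-0.08  0.    0.29]
2 [-0.07  0.    0.3 ]
3 [-0.05  0.    0.3 ]
4 [-0.04  0.    0.3 ]
5 [-0.03  0.    0.3 ]
6 [-0.02  0.    0.3 ]
7 [-0.01  0.    0.3 ]
8 [0.01 0.   0.3 ]
9 [0.02 0.   0.3 ]
10 [0.03 0.   0.3 ]
11 [0.04 0.   0.3 ]
```

>>> arm_command(
  targets=[0, 0, 0, -0.06, 0, 0.31, 0, 0, 0, 0, -0.06, 0, 0.31, 0, 0, 0, 0, -0.05, 0, 0.31, 0, 0, 0, 0, -0.04, 0, 0.31, 0, 0, 0, 0, -0.03, 0, 0.31, 0, 0, 0, 0, -0.02, 0, 0.3, 0, 0, 0, 0, -0.01, 0, 0.3, 0, 0, 0, 0, 0, 0, 0.3, 0, 0, 0, 0, 0.01, 0, 0.3, 0],
  newtons=15,
)

```text
time: 6.27
ee_pos: [0.5411, 0.1742, 0.2948]
eef_rot: [0.047, 0.421, -0.104, 0.9]
ft_force: [1.5, 1.7, -6.0]
width: 0.016
```

```bash
python3 arc.py
```

```text
t 6.27 p [0.5411 0.1742 0.2948] F [ 1.5  1.7 -6. ] w 0.016 
q [-1.03 -0.17  0.3   2.05  0.77  0.96  0.26] x [ 0.62 -0.15 -0.77] y [ 0.23  0.97 -0.  ]
grasp inB [-26.5  26.6 214.5]
r 189.72216528386977 ang 0.9425813230111456
0 [0.   0.   0.06]
1 [0.   0.   0.06]
2 [0.   0.   0.06]
3 [0.01 0.   0.06]
4 [0.01 0.   0.06]
5 [0.01 0.   0.05]
6 [0.01 0.   0.05]
7 [0.01 0.   0.05]
8 [0.01 0.   0.05]
9 [0.01 0.   0.05]
10 [0.01 0.   0.05]
11 [0.01 0.   0.05]
```

>>> arm_command(
  targets=[0, 0, 0, 0.01, 0, 0.15, 0, 0, 0, 0, 0.01, 0, 0.15, 0, 0, 0, 0, 0.01, 0, 0.12, 0, 0, 0, 0, 0.01, 0, 0.1, 0],
  newtons=15,
)

```text
time: 6.6
ee_pos: [0.5497, 0.1724, 0.3004]
eef_rot: [0.047, 0.424, -0.105, 0.898]
ft_force: [-20.6, 2.4, 2.8]
width: 0.0162
```

```bash
python3 arc.py|head -4
```

```text
t 6.6 p [0.5497 0.1724 0.3004] F [-20.6   2.4   2.8] w 0.0162 
q [-1.03 -0.16  0.32  2.03  0.75  0.96  0.29] x [ 0.62 -0.15 -0.77] y [ 0.23  0.97 -0.01]
grasp inB [-17.7  26.7 220.1]
r 189.36763186986312 ang 0.9975868435637325
```

>>> arm_command(
  targets=[0, 0, 0, 0, 0, -0.1, 0.6, 0, 0, 0, 0, 0, 0, 0.6, 0, 0, 0, 0, 0, 0, 0.6, 0, 0, 0, 0, 0, 0, 0.6, 0, 0, 0, 0, 0, 0, 0.6],
)

```text
time: 7.02
ee_pos: [0.5493, 0.1715, 0.3006]
eef_rot: [0.046, 0.423, -0.106, 0.899]
ft_force: [0.2, -0.2, -0.4]
width: 0.0417
```

```bash
python3 - <<'E'
from geo import *
s,R=show();g=s["ee_pos"]+.003*R[:,0];print(inB(g))
im=camera("scene")[105:245,145:305,::-1]
cv2.imwrite("pics/s4.png",cv2.resize(im,None,fx=4,fy=4))
E
```

```text
t 7.02 p [0.5493 0.1715 0.3006] F [ 0.2 -0.2 -0.4] w 0.0417 
q [-1.03 -0.16  0.32  2.03  0.75  0.96  0.29] x [ 0.62 -0.15 -0.77] y [ 0.23  0.97 -0.01]
[-18.   25.7 220.3]
```

View pics/s4.png

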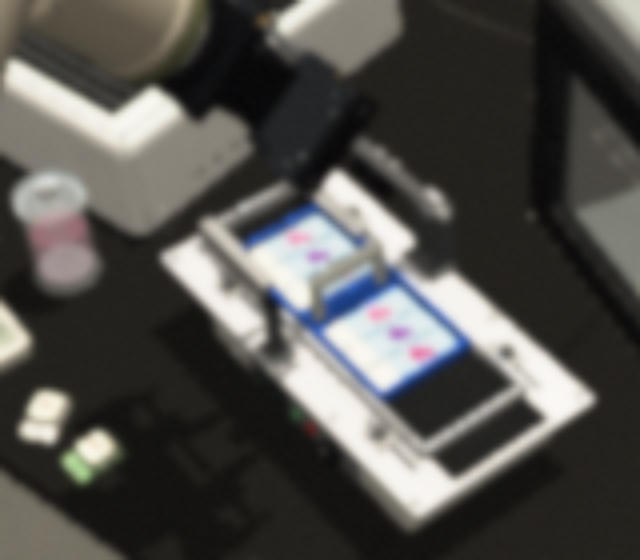

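>>> arm_command(
  targets=[0, 0, 0, -0.4, 0, 0, 0.6, 0, 0, 0, -0.65, 0, 0, 0.6, 0, 0, 0, -0.65, 0, 0, 0.6, 0, 0, 0, -0.65, 0, 0, 0.6, 0, 0, 0, -0.65, 0, 0, 0.6],
)

```text
time: 7.48
ee_pos: [0.5005, 0.1808, 0.3602]
eef_rot: [0.046, 0.424, -0.108, 0.898]
ft_force: [-0.5, -0.3, -0.6]
width: 0.0523
```

```bash
python3 - <<'E'
from geo import *
plan(B((-47,26.5,103)),tool(psi_b,np.radians(40),1),vmax=20)
t=camera("top")[:,:,::-1];s=camera("scene")[:,:,::-1]
cv2.imwrite("pics/t5.png",cv2.resize(t[140:250,145:295],None,fx=5,fy=5,interpolation=cv2.INTER_CUBIC))
cv2.imwrite("pics/s5.png",cv2.resize(s[135:245,175:305],None,fx=5,fy=5,interpolation=cv2.INTER_CUBIC))
E
```

```text
t 7.48 p [0.5005 0.1808 0.3602] F [-0.5 -0.3 -0.6] w 0.0523 
q [-1.07 -0.27  0.23  1.99  0.73  1.16  0.29] x [ 0.62 -0.16 -0.77] y [ 0.23  0.97 -0.01]
n 9 dist [ 0.0206 -0.0022 -0.1769] ang [-0.2 -0.5  1. ]
-0.001, -0.001, 0.002, 0.664, 0.020, -0.430
-0.001, -0.001, 0.002, 0.664, 0.019, -0.431
-0.001, -0.001, 0.002, 0.664, 0.018, -0.431
-0.001, -0.001, 0.002, 0.663, 0.017, -0.432
-0.001, -0.001, 0.002, 0.663, 0.016, -0.433
-0.001, -0.001, 0.002, 0.663, 0.015, -0.433
-0.001, -0.001, 0.002, 0.662, 0.014, -0.434
-0.001, -0.001, 0.002, 0.662, 0.013, -0.434
-0.001, -0.001, 0.002, 0.662, 0.012, -0.435
```

View pics/t5.png

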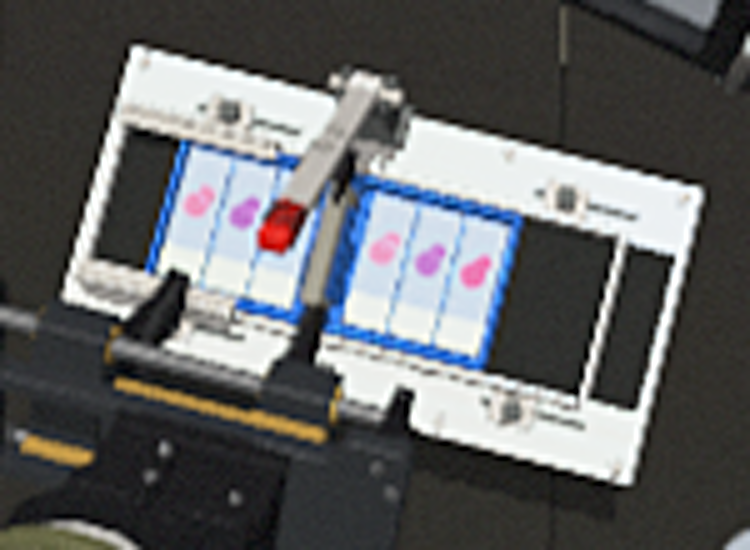

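View pics/s5.png

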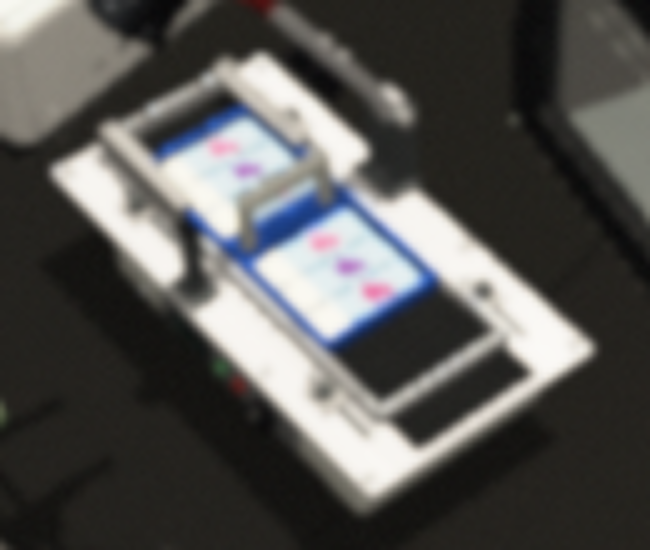

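```bash
python3 - <<'E'
from geo import *
for U in [(247,203),(318,158)]:
    p=onz(sc,px(U,(175,135)),.128);print("scene",p,inB(p))
for U in [(317,300),(330,245)]:
    p=onz(c,px(U,(145,140)),.130);print("top",p,inB(p))
E
```

```text
scene [0.53671251 0.17419849 0.128     ] [-32.7  25.6  50. ]
scene [0.59379729 0.16397534 0.128     ] [25.2 28.2 50. ]
top [0.53585276 0.17219771 0.13      ] [-33.1  23.5  52. ]
top [0.56629021 0.16620226 0.13      ] [-2.1 24.3 52. ]
```

>>> arm_command(
  targets=[0, 0, 0, 0.66, 0.02, -0.43, 0.6, 0, 0, 0, 0.66, 0.02, -0.43, 0.6, 0, 0, 0, 0.66, 0.02, -0.43, 0.6, 0, 0, 0, 0.66, 0.02, -0.43, 0.6, 0, 0, 0, 0.66, 0.02, -0.43, 0.6, 0, 0, 0, 0.66, 0.01, -0.43, 0.6, 0, 0, 0, 0.66, 0.01, -0.43, 0.6, 0, 0, 0, 0.66, 0.01, -0.43, 0.6, 0, 0, 0, 0.3, 0.01, -0.2, 0.6, 0, 0, 0, 0, 0, 0, 0.6],
)

```text
time: 8.42
ee_pos: [0.5215, 0.179, 0.19]
eef_rot: [0.049, 0.422, -0.106, 0.899]
ft_force: [-0.4, -0.1, -0.1]
width: 0.0522
```

```bash
python3 - <<'E'
from geo import *
plan(B((-2,26.5,46)),tool(psi_b,np.radians(40),1),vmax=15)
t=camera("top")[:,:,::-1];s=camera("scene")[:,:,::-1];w=camera("wrist")[:,:,::-1]
cv2.imwrite("pics/t6.png",cv2.resize(t[140:250,145:295],None,fx=5,fy=5,interpolation=cv2.INTER_CUBIC))
cv2.imwrite("pics/s6.png",cv2.resize(s[135:245,175:305],None,fx=5,fy=5,interpolation=cv2.INTER_CUBIC))
cv2.imwrite("pics/w6.png",cv2.resize(w,None,fx=1.5,fy=1.5,interpolation=cv2.INTER_CUBIC))
E
```

```text
t 8.42 p [0.5215 0.179  0.19  ] F [-0.4 -0.1 -0.1] w 0.0522 
q [-1.03 -0.08  0.28  2.21  0.88  0.79  0.02] x [ 0.62 -0.15 -0.77] y [ 0.23  0.97 -0.  ]
n 6 dist [ 0.0435 -0.0103 -0.0637] ang [-0.5 -0.3  0.5]
-0.002, -0.001, 0.002, 0.517, 0.001, -0.042
-0.002, -0.001, 0.002, 0.517, 0.000, -0.042
-0.002, -0.001, 0.002, 0.517, -0.000, -0.043
-0.002, -0.001, 0.002, 0.517, -0.001, -0.043
-0.002, -0.001, 0.002, 0.517, -0.002, -0.044
-0.002, -0.001, 0.002, 0.517, -0.002, -0.044
```

View pics/w6.png

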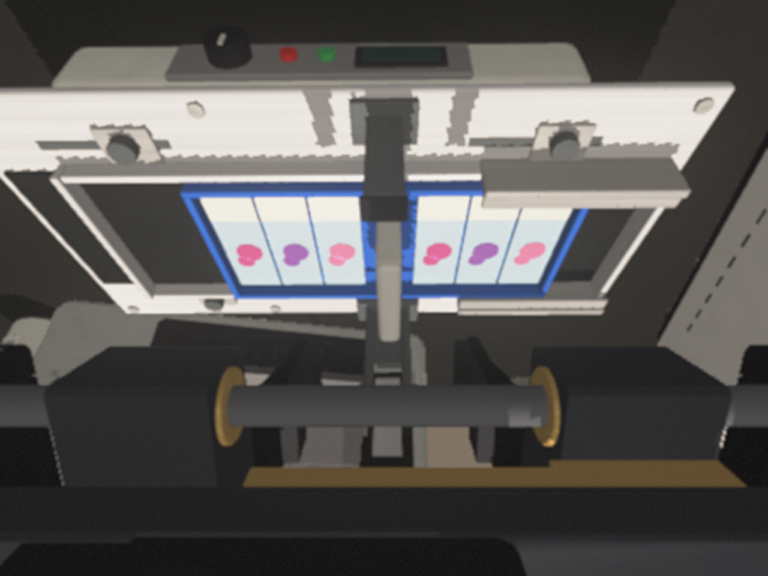

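View pics/s6.png

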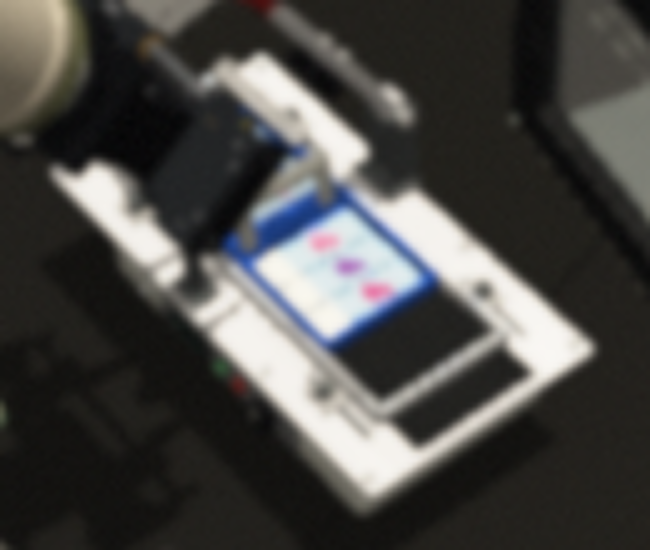

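View pics/t6.png

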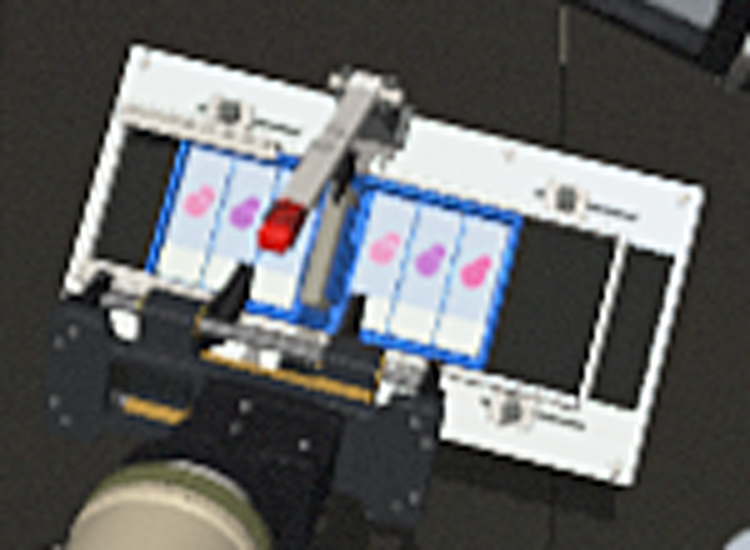

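>>> arm_command(
  targets=[0, 0, 0, 0.52, 0, -0.04, 0.6, 0, 0, 0, 0.52, 0, -0.04, 0.6, 0, 0, 0, 0.52, 0, -0.04, 0.6, 0, 0, 0, 0.52, 0, -0.04, 0.6, 0, 0, 0, 0.4, 0, -0.04, 0.6, 0, 0, 0, 0.2, 0, 0, 0.6, 0, 0, 0, 0, 0, 0, 0.6, 0, 0, 0, 0, 0, 0, 0.6],
)

```text
time: 9.23
ee_pos: [0.5667, 0.1768, 0.1486]
eef_rot: [0.056, 0.415, -0.1, 0.902]
ft_force: [-0.4, 0.1, 0.0]
width: 0.0521
```

```bash
python3 - <<'E'
from geo import *
plan(B((-2,26.5,46)),tool(psi_b,np.radians(40),1),vmax=15)
s=camera("scene")[:,:,::-1];w=camera("wrist")[:,:,::-1]
cv2.imwrite("pics/s7.png",cv2.resize(s[135:245,175:305],None,fx=5,fy=5,interpolation=cv2.INTER_CUBIC))
cv2.imwrite("pics/w7.png",cv2.resize(w,None,fx=1.5,fy=1.5,interpolation=cv2.INTER_CUBIC))
E
```

```text
t 9.23 p [0.5667 0.1768 0.1486] F [-0.4  0.1  0. ] w 0.0521 
q [-0.98  0.07  0.33  2.18  0.95  0.62 -0.05] x [ 0.63 -0.13 -0.76] y [0.23 0.97 0.02]
n 2 dist [-0.0018 -0.0081 -0.0223] ang [-1.   0.4 -0.5]
-0.011, 0.005, -0.005, 0.340, -0.173, -0.286
-0.011, 0.005, -0.005, 0.341, -0.169, -0.286
```

View pics/w7.png

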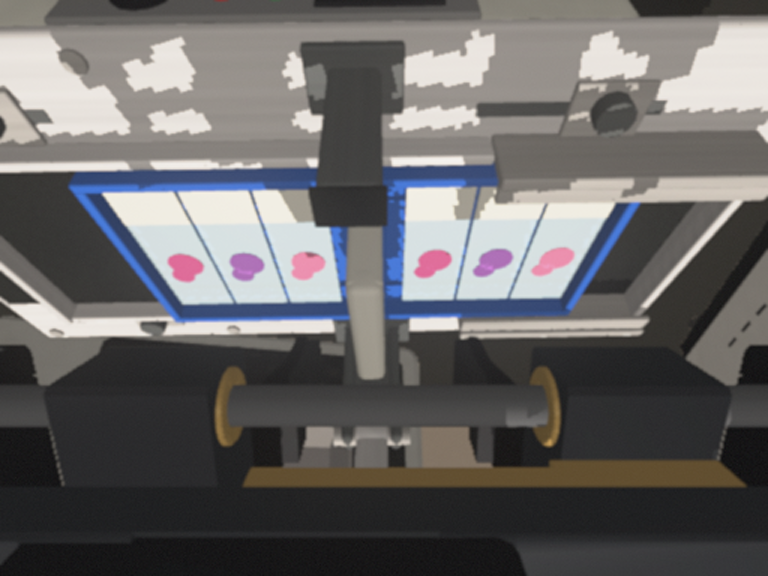

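View pics/s7.png

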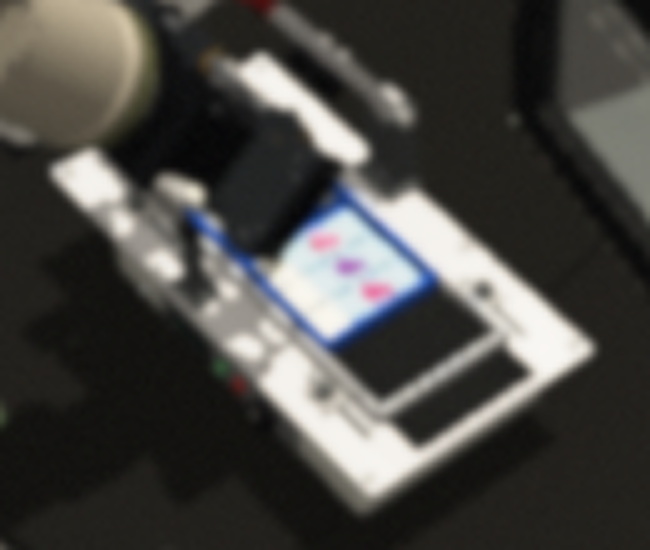

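>>> arm_command(
  targets=[-0.01, 0, 0, 0.1, -0.2, -0.14, 0.6, -0.01, 0.01, -0.01, 0.2, -0.1, -0.15, 0.6, 0, 0, 0, 0.2, -0.05, -0.15, 0.6, 0, 0, 0, 0.17, 0, -0.13, 0.6, 0, 0, 0, 0, 0, 0, 0.6],
)

```text
time: 9.75
ee_pos: [0.564, 0.1687, 0.1261]
eef_rot: [0.048, 0.42, -0.099, 0.901]
ft_force: [-0.7, 0.5, 0.5]
width: 0.0523
```

```bash
python3 - <<'E'
from geo import *
plan(B((-2,26.5,46)),tool(psi_b,np.radians(40),1),vmax=15)
w=camera("wrist")[:,:,::-1]
cv2.imwrite("pics/w8.png",cv2.resize(w,None,fx=1.5,fy=1.5,interpolation=cv2.INTER_CUBIC))
E
```

```text
t 9.75 p [0.564  0.1687 0.1261] F [-0.7  0.5  0.5] w 0.0523 
q [-0.98  0.1   0.34  2.21  0.99  0.58 -0.08] x [ 0.63 -0.14 -0.77] y [0.22 0.98 0.  ]
n 1 dist [0.001  0.     0.0002] ang [-0.1 -0.  -0.2]
-0.001, -0.000, -0.003, 0.017, 0.010, 0.034
```

View pics/w8.png

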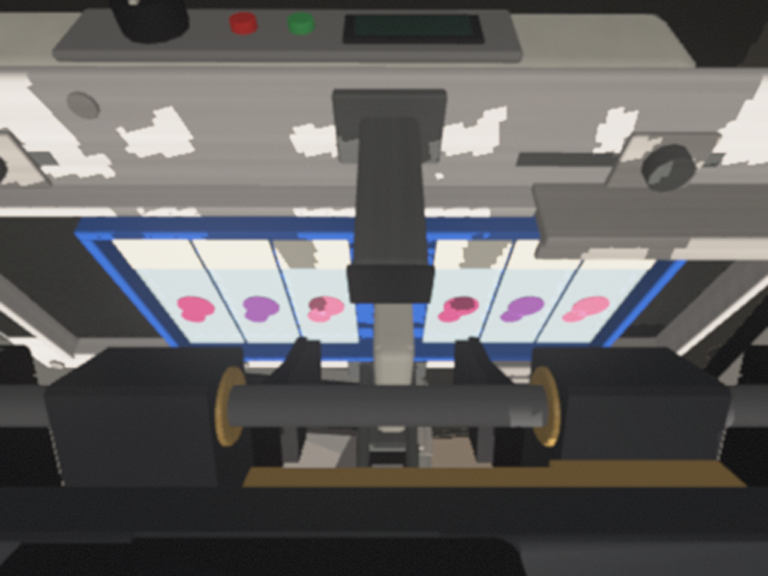

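>>> arm_command(
  targets=[0, 0, 0, 0, 0.07, 0, 0.2, 0, 0, 0, 0, 0, 0, 0, 0, 0, 0, 0, 0, 0, 0, 0, 0, 0, 0, 0, 0, 0, 0, 0, 0, 0, 0, 0, 0, 0, 0, 0, 0, 0, 0, 0, 0, 0, 0, 0, 0, 0, 0, 0, 0, 0, 0, 0, 0, 0, 0, 0, 0, 0, 0, 0, 0],
  newtons=15,
)

```text
time: 10.55
ee_pos: [0.5648, 0.171, 0.1269]
eef_rot: [0.048, 0.42, -0.099, 0.901]
ft_force: [-0.2, 0.3, -0.5]
width: 0.0118
```

```bash
python3 - <<'E'
from geo import *
s,R=show();g=s["ee_pos"]+.003*R[:,0];print(inB(g));print("right 1mm in tool units",R.T@(Rb@[0,-1,0])/25)
E
```

```text
t 10.55 p [0.5648 0.171  0.1269] F [-0.2  0.3 -0.5] w 0.0118 
q [-0.98  0.1   0.34  2.2   0.99  0.58 -0.08] x [ 0.63 -0.14 -0.77] y [0.22 0.98 0.  ]
[-2.6 28.7 46.6]
right 1mm in tool units [-1.16800196e-04 -3.99998092e-02  4.02276589e-05]
```

>>> arm_command(
  targets=[0, 0, 0, 0, -0.08, 0, 0, 0, 0, 0, 0, -0.1, 0, 0, 0, 0, 0, 0, -0.1, 0, 0, 0, 0, 0, 0, -0.1, 0, 0, 0, 0, 0, 0, -0.1, 0, 0, 0, 0, 0, 0, -0.1, 0, 0],
  newtons=15,
)

```text
time: 11.05
ee_pos: [0.5613, 0.157, 0.1269]
eef_rot: [0.048, 0.42, -0.098, 0.901]
ft_force: [0.6, 1.2, -0.3]
width: 0.0121
```

```bash
cat > st.py <<'E'
from geo import *
s,R=show();g=s["ee_pos"]+.003*R[:,0];print("grasp inB",inB(g),"F bed",(Rb.T@s["ft_force"]).round(1),"tau",s["torque"].round(2),"to tool rotvec deg",np.degrees(Ro.from_matrix(R.T@tool(psi_b,np.radians(40),1)).as_rotvec()).round(2))
E
python3 st.py
```

```text
t 11.05 p [0.5613 0.157  0.1269] F [ 0.6  1.2 -0.3] w 0.0121 
q [-0.97  0.08  0.35  2.23  1.    0.57 -0.07] x [ 0.63 -0.14 -0.77] y [0.22 0.98 0.  ]
grasp inB [-3.  14.3 46.6] F bed [ 0.3  1.3 -0.3] tau [0.29 0.82 0.19] to tool rotvec deg [ 0.01  0.03 -0.31]
```

>>> arm_command(
  targets=[0, 0, 0, 0, -0.1, 0, 0, 0, 0, 0, 0, -0.1, 0, 0, 0, 0, 0, 0, -0.1, 0, 0, 0, 0, 0, 0, -0.1, 0, 0, 0, 0, 0, 0, -0.1, 0, 0, 0, 0, 0, 0, -0.1, 0, 0, 0, 0, 0, 0, -0.1, 0, 0, 0, 0, 0, 0, -0.1, 0, 0, 0, 0, 0, 0, -0.08, 0, 0],
  newtons=15,
)

```text
time: 11.8
ee_pos: [0.5559, 0.1328, 0.1269]
eef_rot: [0.048, 0.42, -0.098, 0.901]
ft_force: [-0.1, 0.6, -0.8]
width: 0.0118
```

```bash
python3 st.py
```

```text
t 11.8 p [0.5559 0.1328 0.1269] F [-0.1  0.6 -0.8] w 0.0118 
q [-0.94  0.04  0.36  2.27  1.02  0.55 -0.06] x [ 0.63 -0.14 -0.77] y [0.22 0.98 0.  ]
grasp inB [ -2.9 -10.5  46.6] F bed [-0.2  0.6 -0.8] tau [0.34 0.86 0.18] to tool rotvec deg [-0.01  0.03 -0.31]
```

>>> arm_command(
  targets=[0, 0, 0, 0, -0.06, 0, 0, 0, 0, 0, 0, -0.06, 0, 0, 0, 0, 0, 0, -0.06, 0, 0, 0, 0, 0, 0, -0.06, 0, 0, 0, 0, 0, 0, -0.06, 0, 0],
  newtons=15,
)

```text
time: 12.22
ee_pos: [0.5541, 0.1246, 0.1269]
eef_rot: [0.048, 0.42, -0.098, 0.901]
ft_force: [1.3, 1.7, -0.9]
width: 0.012
```

```bash
python3 st.py
```

```text
t 12.22 p [0.5541 0.1246 0.1269] F [ 1.3  1.7 -0.9] w 0.012 
q [-0.94  0.03  0.37  2.28  1.03  0.54 -0.05] x [ 0.63 -0.14 -0.77] y [0.22 0.98 0.  ]
grasp inB [ -2.9 -18.9  46.6] F bed [ 0.9  1.9 -0.9] tau [0.37 0.73 0.16] to tool rotvec deg [-0.02  0.03 -0.31]
```

>>> arm_command(
  targets=[0, 0, 0, 0, -0.06, 0, 0, 0, 0, 0, 0, -0.06, 0, 0, 0, 0, 0, 0, -0.06, 0, 0],
)

```text
time: 12.47
ee_pos: [0.5531, 0.1198, 0.1269]
eef_rot: [0.048, 0.42, -0.098, 0.901]
ft_force: [0.7, 0.4, -0.6]
width: 0.0118
```

```bash
python3 st.py
```

```text
t 12.47 p [0.5531 0.1198 0.1269] F [ 0.7  0.4 -0.6] w 0.0118 
q [-0.93  0.02  0.37  2.29  1.03  0.54 -0.04] x [ 0.63 -0.14 -0.77] y [0.22 0.98 0.  ]
grasp inB [ -2.9 -23.8  46.6] F bed [ 0.6  0.6 -0.6] tau [0.33 0.78 0.18] to tool rotvec deg [-0.01  0.04 -0.32]
```

>>> arm_command(
  targets=[0, 0, 0, 0, -0.06, 0, 0, 0, 0, 0, 0, -0.06, 0, 0],
)

```text
time: 12.63
ee_pos: [0.5524, 0.1166, 0.1268]
eef_rot: [0.048, 0.42, -0.098, 0.901]
ft_force: [0.6, 1.6, -0.5]
width: 0.0121
```

>>> arm_command(
  targets=[0, 0, 0, 0, -0.06, 0, 0],
)

```text
time: 12.72
ee_pos: [0.552, 0.115, 0.1269]
eef_rot: [0.048, 0.42, -0.098, 0.901]
ft_force: [0.8, 1.3, 0.1]
width: 0.0116
```

```bash
python3 st.py
```

```text
t 12.72 p [0.552  0.115  0.1269] F [0.8 1.3 0.1] w 0.0116 
q [-0.93  0.01  0.38  2.29  1.04  0.54 -0.04] x [ 0.63 -0.14 -0.77] y [0.22 0.98 0.  ]
grasp inB [ -2.9 -28.7  46.6] F bed [0.5 1.5 0.1] tau [0.39 0.83 0.15] to tool rotvec deg [-0.01  0.04 -0.32]
```

>>> arm_command(
  targets=[0, 0, 0, 0, -0.05, 0, 0, 0, 0, 0, 0, -0.05, 0, 0],
)

```text
time: 12.88
ee_pos: [0.5521, 0.1142, 0.1277]
eef_rot: [0.049, 0.419, -0.096, 0.902]
ft_force: [2.3, 4.7, -1.9]
width: 0.0116
```

>>> arm_command(
  targets=[0, 0, 0, 0, -0.05, 0, 0, 0, 0, 0, 0, -0.05, 0, 0],
)

```text
time: 13.05
ee_pos: [0.5521, 0.1139, 0.1285]
eef_rot: [0.049, 0.418, -0.094, 0.902]
ft_force: [1.3, 5.3, -0.9]
width: 0.012
```

```bash
python3 st.py
```

```text
t 13.05 p [0.5521 0.1139 0.1285] F [ 1.3  5.3 -0.9] w 0.012 
q [-0.92  0.    0.38  2.3   1.04  0.53 -0.03] x [ 0.63 -0.13 -0.76] y [0.21 0.98 0.01]
grasp inB [ -2.5 -29.7  48.2] F bed [ 0.1  5.4 -0.9] tau [1.15 0.72 0.52] to tool rotvec deg [ 0.04  0.15 -0.82]
```

>>> arm_command(
  targets=[0, 0, 0, 0, -0.02, 0, 0, 0, 0, 0, 0, -0.02, 0, 0, 0, 0, 0, 0, -0.02, 0, 0, 0, 0, 0, 0, -0.02, 0, 0],
  newtons=40,
)

```text
time: 13.38
ee_pos: [0.5517, 0.1141, 0.1288]
eef_rot: [0.05, 0.418, -0.092, 0.902]
ft_force: [0.7, 4.6, -2.2]
width: 0.0112
```

```bash
python3 st.py; python3 - <<'E'
from geo import *
s,R=show();print("up 1mm",(R.T@[0,0,1]/25).round(4))
t=camera("top")[:,:,::-1];s=camera("scene")[:,:,::-1]
cv2.imwrite("pics/t9.png",cv2.resize(t[140:250,145:295],None,fx=5,fy=5,interpolation=cv2.INTER_CUBIC))
cv2.imwrite("pics/s9.png",cv2.resize(s[135:245,175:305],None,fx=5,fy=5,interpolation=cv2.INTER_CUBIC))
E
```

```text
t 13.38 p [0.5517 0.1141 0.1288] F [ 0.7  4.6 -2.2] w 0.0112 
q [-0.92 -0.    0.38  2.3   1.04  0.52 -0.03] x [ 0.63 -0.12 -0.76] y [0.21 0.98 0.01]
grasp inB [ -3.  -29.6  48.5] F bed [-0.3  4.6 -2.2] tau [1.14 0.76 0.56] to tool rotvec deg [ 0.06  0.16 -1.07]
t 13.38 p [0.5517 0.1141 0.1288] F [ 0.7  4.6 -2.2] w 0.0112 
q [-0.92 -0.    0.38  2.3   1.04  0.52 -0.03] x [ 0.63 -0.12 -0.76] y [0.21 0.98 0.01]
up 1mm [-0.0306  0.0005  0.0258]
```

View pics/t9.png

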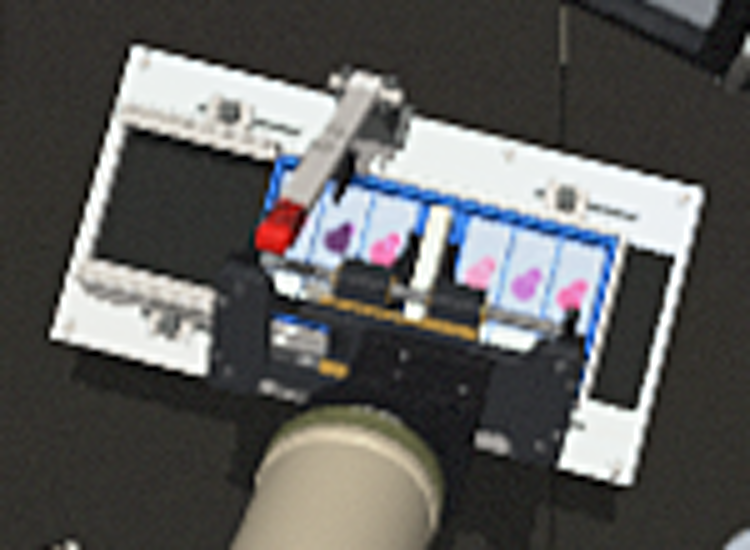

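View pics/s9.png

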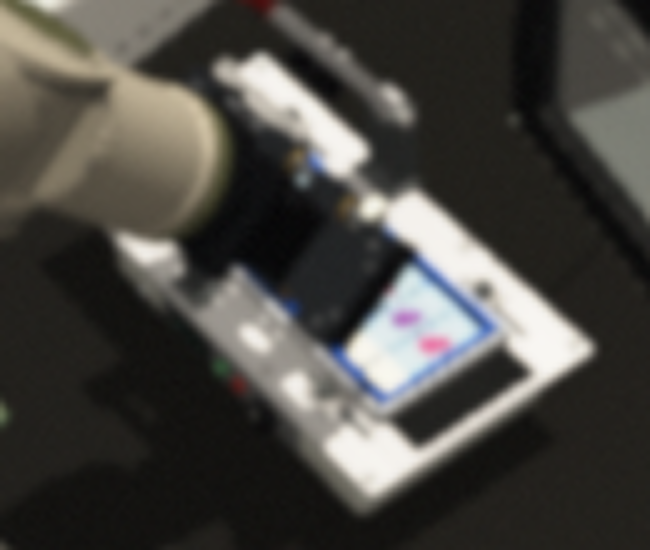

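>>> arm_command(
  targets=[0, 0, 0, -0.06, -0.01, 0.05, 0, 0, 0, 0, -0.06, -0.01, 0.05, 0, 0, 0, 0, -0.06, -0.01, 0.05, 0],
  newtons=40,
)

```text
time: 13.73
ee_pos: [0.5507, 0.113, 0.1338]
eef_rot: [0.05, 0.419, -0.092, 0.902]
ft_force: [2.0, 3.8, -5.2]
width: 0.0116
```

```bash
python3 st.py
```

```text
t 13.73 p [0.5507 0.113  0.1338] F [ 2.   3.8 -5.2] w 0.0116 
q [-0.92 -0.02  0.38  2.3   1.03  0.54 -0.01] x [ 0.63 -0.12 -0.77] y [0.21 0.98 0.01]
grasp inB [ -3.7 -31.   53.5] F bed [ 1.1  4.1 -5.2] tau [1.33 0.97 0.55] to tool rotvec deg [ 0.07  0.06 -1.03]
```

>>> arm_command(
  targets=[0, 0, 0, -0.06, 0, 0.05, 0, 0, 0, 0, -0.06, 0, 0.05, 0, 0, 0, 0, -0.06, 0, 0.05, 0, 0, 0, 0, -0.06, 0, 0.05, 0],
  newtons=40,
)

```text
time: 14.07
ee_pos: [0.55, 0.1126, 0.1418]
eef_rot: [0.05, 0.42, -0.092, 0.902]
ft_force: [1.5, 3.8, -4.2]
width: 0.0116
```

```bash
python3 st.py
```

```text
t 14.07 p [0.55   0.1126 0.1418] F [ 1.5  3.8 -4.2] w 0.0116 
q [-0.92 -0.03  0.38  2.29  1.    0.55  0.02] x [ 0.63 -0.12 -0.77] y [0.21 0.98 0.01]
grasp inB [ -4.3 -31.4  61.5] F bed [ 0.6  4.  -4.2] tau [1.37 1.04 0.46] to tool rotvec deg [ 0.04 -0.02 -1.02]
```

>>> arm_command(
  targets=[0, 0, 0, -0.06, 0, 0.05, 0, 0, 0, 0, -0.06, 0, 0.05, 0],
  newtons=40,
)

```text
time: 14.23
ee_pos: [0.5497, 0.1106, 0.1458]
eef_rot: [0.049, 0.42, -0.094, 0.901]
ft_force: [-0.3, -0.5, -1.7]
width: 0.0116
```

```bash
python3 st.py; python3 - <<'E'
from geo import *
t=camera("wrist")[:,:,::-1];s=camera("scene")[:,:,::-1]
cv2.imwrite("pics/w10.png",cv2.resize(t,None,fx=1.5,fy=1.5,interpolation=cv2.INTER_CUBIC))
cv2.imwrite("pics/s10.png",cv2.resize(s[135:245,175:305],None,fx=5,fy=5,interpolation=cv2.INTER_CUBIC))
E
```

```text
t 14.23 p [0.5497 0.1106 0.1458] F [-0.3 -0.5 -1.7] w 0.0116 
q [-0.92 -0.04  0.38  2.29  0.99  0.56  0.04] x [ 0.63 -0.13 -0.77] y [0.21 0.98 0.01]
grasp inB [ -4.1 -33.5  65.5] F bed [-0.2 -0.5 -1.7] tau [0.24 1.08 0.03] to tool rotvec deg [ 0.04 -0.03 -0.79]
```

View pics/w10.png

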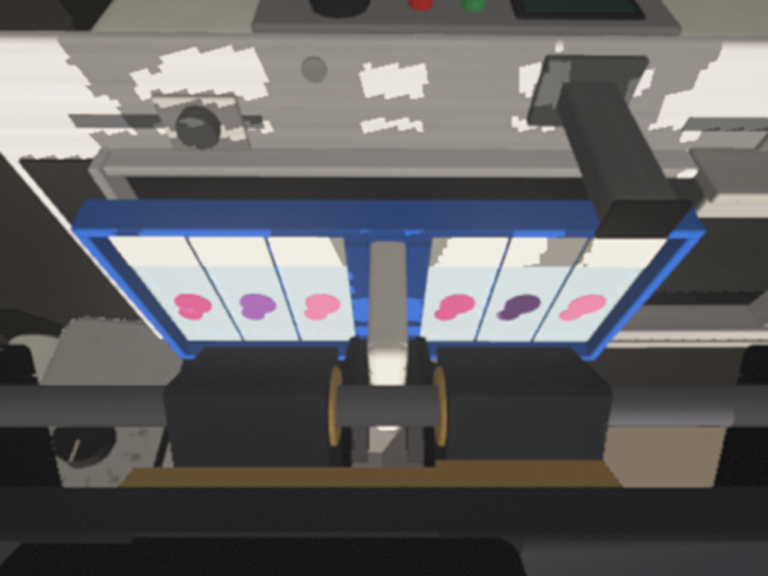

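View pics/s10.png

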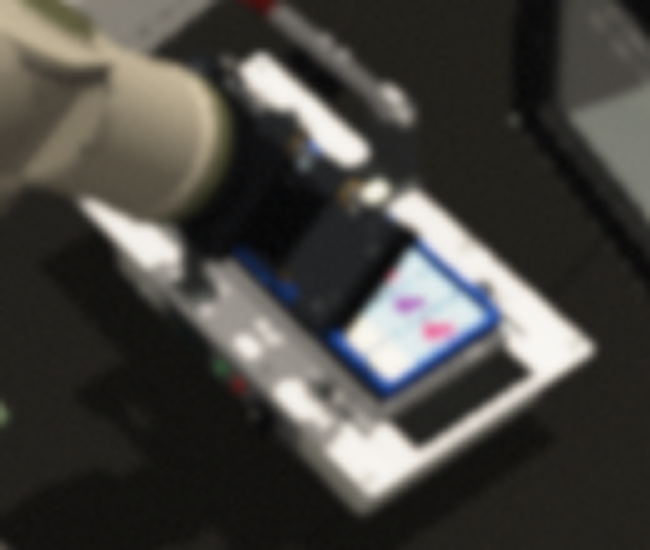

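>>> arm_command(
  targets=[0, 0, 0, -0.09, 0, 0.08, 0, 0, 0, 0, -0.06, -0.05, 0.05, 0, 0, 0, 0, 0, -0.15, 0, 0, 0, 0, 0, 0, -0.25, 0, 0, 0, 0, 0, 0, -0.3, 0, 0, 0, 0, 0, 0, -0.35, 0, 0, 0, 0, 0, 0, -0.35, 0, 0, 0, 0, 0, 0, -0.35, 0, 0, 0, 0, 0, 0, -0.35, 0, 0, 0, 0, 0, 0, -0.35, 0, 0, 0, 0, 0, 0, -0.3, 0, 0, 0, 0, 0, 0, -0.2, 0, 0],
  newtons=40,
)

```text
time: 15.33
ee_pos: [0.5314, 0.0271, 0.1497]
eef_rot: [0.049, 0.42, -0.096, 0.901]
ft_force: [-0.1, -0.2, -2.8]
width: 0.0117
```

```bash
python3 st.py
```

```text
t 15.33 p [0.5314 0.0271 0.1497] F [-0.1 -0.2 -2.8] w 0.0117 
q [-0.83 -0.18  0.46  2.38  1.01  0.51  0.2 ] x [ 0.63 -0.13 -0.77] y [0.21 0.98 0.01]
grasp inB [  -3.6 -119.    69.4] F bed [-0.1 -0.2 -2.8] tau [ 0.23  1.07 -0.05] to tool rotvec deg [-0.05 -0.08 -0.57]
```

```bash
cat > go.py <<'E'
from geo import *
import sys
x,y,z,psi,v=map(float,sys.argv[1:6])
s,R=show();cur=np.arctan2(-R[0,1],R[1,1])
Rt=Ro.from_euler('z',np.radians(psi)-cur).as_matrix()@R
print("cur yaw",np.degrees(cur),"grasp",(s["ee_pos"]+.003*R[:,0]).round(4))
plan([x,y,z],Rt,vmax=v,p0=s["ee_pos"],R0=R,wmax=3)
E
python3 go.py .54 -.10 .215 0 10
python3 - <<'E'
from geo import *
print("bottle",onz(c,(357,150),.1),onz(c,(370,135),.19))
E
```

```text
t 15.33 p [0.5314 0.0271 0.1497] F [-0.1 -0.2 -2.8] w 0.0117 
q [-0.83 -0.18  0.46  2.38  1.01  0.51  0.2 ] x [ 0.63 -0.13 -0.77] y [0.21 0.98 0.01]
cur yaw -12.371416169007817 grasp [0.5333 0.0267 0.1474]
n 15 dist [ 0.0067 -0.1271  0.0676] ang [-9.5  0.1  7.9]
-0.014, 0.000, 0.012, -0.083, -0.326, 0.186
-0.014, 0.000, 0.012, -0.086, -0.327, 0.183
-0.014, 0.000, 0.012, -0.089, -0.328, 0.179
-0.014, 0.000, 0.012, -0.092, -0.329, 0.176
-0.014, 0.000, 0.012, -0.095, -0.330, 0.172
-0.014, 0.000, 0.012, -0.098, -0.331, 0.168
-0.014, 0.000, 0.012, -0.101, -0.332, 0.165
-0.014, 0.000, 0.012, -0.104, -0.333, 0.161
-0.014, 0.000, 0.012, -0.107, -0.334, 0.157
-0.014, 0.000, 0.012, -0.110, -0.335, 0.153
-0.014, 0.000, 0.012, -0.113, -0.335, 0.150
-0.014, 0.000, 0.012, -0.116, -0.336, 0.146
-0.014, 0.000, 0.012, -0.120, -0.336, 0.142
-0.014, 0.000, 0.012, -0.123, -0.337, 0.139
-0.014, 0.000, 0.012, -0.126, -0.337, 0.135
bottle [ 0.6911486  -0.24426027  0.1       ] [ 0.71146485 -0.25326283  0.19      ]
```

>>> arm_command(
  targets=[0, 0, 0, -0.1, -0.1, 0.08, 0, 0, 0, 0, -0.18, -0.05, 0.15, 0, 0, 0, 0, -0.18, 0, 0.15, 0, 0, 0, 0, -0.18, 0, 0.15, 0, 0, 0, 0, -0.18, 0, 0.15, 0, 0, 0, 0, -0.18, 0, 0.15, 0, 0, 0, 0, -0.18, 0, 0.15, 0, 0, 0, 0, -0.18, 0, 0.15, 0, 0, 0, 0, -0.18, 0, 0.15, 0, 0, 0, 0, -0.18, 0, 0.15, 0],
)

```text
time: 16.17
ee_pos: [0.5296, 0.0216, 0.2103]
eef_rot: [0.049, 0.421, -0.096, 0.901]
ft_force: [0.4, -0.6, -2.3]
width: 0.0117
```

```bash
python3 go.py .53 -.13 .215 0 11
```

```text
t 16.17 p [0.5296 0.0216 0.2103] F [ 0.4 -0.6 -2.3] w 0.0117 
q [-0.86 -0.32  0.46  2.32  0.87  0.67  0.39] x [ 0.63 -0.13 -0.77] y [0.21 0.98 0.01]
cur yaw -12.394174720695364 grasp [0.5315 0.0212 0.208 ]
n 14 dist [-0.0015 -0.1516  0.007 ] ang [-9.5  0.1  7.9]
-0.015, 0.000, 0.013, 0.039, -0.424, 0.083
-0.015, 0.000, 0.013, 0.035, -0.425, 0.078
-0.015, 0.000, 0.013, 0.030, -0.426, 0.073
-0.015, 0.000, 0.013, 0.026, -0.428, 0.068
-0.015, 0.000, 0.013, 0.022, -0.429, 0.063
-0.015, 0.000, 0.013, 0.018, -0.430, 0.058
-0.015, 0.000, 0.013, 0.013, -0.430, 0.053
-0.015, 0.000, 0.013, 0.009, -0.431, 0.048
-0.015, 0.000, 0.013, 0.005, -0.432, 0.043
-0.015, 0.000, 0.013, 0.001, -0.432, 0.037
-0.015, 0.000, 0.013, -0.004, -0.433, 0.032
-0.015, 0.000, 0.013, -0.008, -0.433, 0.027
-0.015, 0.000, 0.013, -0.012, -0.433, 0.022
-0.015, 0.000, 0.013, -0.017, -0.433, 0.017
```

>>> arm_command(
  targets=[-0.015, 0, 0.013, 0.04, -0.25, 0.08, 0, -0.015, 0, 0.013, 0.04, -0.4, 0.08, 0, -0.015, 0, 0.013, 0.03, -0.43, 0.07, 0, -0.015, 0, 0.013, 0.03, -0.43, 0.07, 0, -0.015, 0, 0.013, 0.02, -0.43, 0.06, 0, -0.015, 0, 0.013, 0.02, -0.43, 0.06, 0, -0.015, 0, 0.013, 0.01, -0.43, 0.05, 0, -0.015, 0, 0.013, 0.01, -0.43, 0.05, 0],
)

```text
time: 16.83
ee_pos: [0.5312, -0.0607, 0.2188]
eef_rot: [0.022, 0.421, -0.034, 0.906]
ft_force: [-0.2, -0.0, -3.6]
width: 0.0119
```

```bash
python3 go.py .53 -.15 .215 3 11
```

```text
t 16.83 p [ 0.5312 -0.0607  0.2188] F [-0.2 -0.  -3.6] w 0.0119 
q [-0.84 -0.46  0.7   2.33  0.77  0.58  0.87] x [ 0.64 -0.04 -0.76] y [0.08 1.   0.01]
cur yaw -4.622150974177539 grasp [ 0.5332 -0.0609  0.2165]
n 9 dist [-0.0032 -0.0894 -0.0015] ang [-5.8  0.1  4.9]
-0.014, 0.000, 0.012, 0.014, -0.397, 0.012
-0.014, 0.000, 0.012, 0.010, -0.397, 0.008
-0.014, 0.000, 0.012, 0.006, -0.398, 0.003
-0.014, 0.000, 0.012, 0.002, -0.398, -0.001
-0.014, 0.000, 0.012, -0.002, -0.398, -0.006
-0.014, 0.000, 0.012, -0.005, -0.397, -0.010
-0.014, 0.000, 0.012, -0.009, -0.397, -0.015
-0.014, 0.000, 0.012, -0.013, -0.397, -0.019
-0.014, 0.000, 0.012, -0.017, -0.397, -0.024
```

```bash
python3 go.py .56 -.10 .185 -4.6 11
```

```text
t 16.83 p [ 0.5312 -0.0607  0.2188] F [-0.2 -0.  -3.6] w 0.0119 
q [-0.84 -0.46  0.7   2.33  0.77  0.58  0.87] x [ 0.64 -0.04 -0.76] y [0.08 1.   0.01]
cur yaw -4.622150974177539 grasp [ 0.5332 -0.0609  0.2165]
n 6 dist [ 0.0268 -0.0391 -0.0315] ang [-0.  0.  0.]
-0.000, 0.000, 0.000, 0.287, -0.248, 0.019
-0.000, 0.000, 0.000, 0.287, -0.248, 0.019
-0.000, 0.000, 0.000, 0.287, -0.248, 0.019
-0.000, 0.000, 0.000, 0.287, -0.248, 0.019
-0.000, 0.000, 0.000, 0.287, -0.248, 0.019
-0.000, 0.000, 0.000, 0.287, -0.248, 0.019
```

>>> arm_command(
  targets=[0, 0, 0, 0.2, -0.25, 0.02, 0, 0, 0, 0, 0.28, -0.25, 0.02, 0, 0, 0, 0, 0.28, -0.25, 0.02, 0, 0, 0, 0, 0.28, -0.25, 0.02, 0, 0, 0, 0, 0.28, -0.25, 0.02, 0],
)

```text
time: 17.25
ee_pos: [0.5524, -0.098, 0.1968]
eef_rot: [0.023, 0.42, -0.035, 0.906]
ft_force: [0.5, -0.2, -2.5]
width: 0.0112
```

```bash
python3 go.py .55 -.18 .17 -4.6 11
```

```text
t 17.25 p [ 0.5524 -0.098   0.1968] F [ 0.5 -0.2 -2.5] w 0.0112 
q [-0.9  -0.4   0.89  2.31  0.74  0.46  0.98] x [ 0.64 -0.04 -0.76] y [0.08 1.   0.01]
cur yaw -4.752934760484945 grasp [ 0.5543 -0.0981  0.1946]
n 8 dist [-0.0043 -0.0819 -0.0246] ang [-0.1  0.   0.1]
-0.000, 0.000, 0.000, 0.098, -0.411, -0.066
-0.000, 0.000, 0.000, 0.097, -0.411, -0.066
-0.000, 0.000, 0.000, 0.097, -0.411, -0.067
-0.000, 0.000, 0.000, 0.097, -0.411, -0.067
-0.000, 0.000, 0.000, 0.097, -0.411, -0.067
-0.000, 0.000, 0.000, 0.097, -0.411, -0.067
-0.000, 0.000, 0.000, 0.097, -0.411, -0.067
-0.000, 0.000, 0.000, 0.097, -0.411, -0.067
```

```bash
cat > kin.py <<'E'
import numpy as np
from scipy.spatial.transform import Rotation as Ro
from scipy.optimize import least_squares
# rows: q(7), p(3), tool x(3)
D=[
([-1.35857,.33286,-.06475,1.46096,.02161,1.34992,-.08849],[.14532,.60749,.24376],[.08229609,.70227971,-.0833159,.70220297]),
([-1.12,-.27,.12,2.25,.82,1.06,-.03],[.4327,.2016,.2446],[.043,.417,-.106,.902]),
([-1.07,-.06,.18,2.33,.97,.8,-.23],[.4653,.1958,.1385],[.046,.419,-.105,.901]),
([-1.06,-.2,.22,2.19,.83,.94,.07],[.4916,.1855,.241],[.048,.419,-.104,.901]),
([-1.03,-.17,.30,2.05,.77,.96,.26],[.5411,.1742,.2948],[.047,.421,-.104,.9]),
([-1.07,-.27,.23,1.99,.73,1.16,.29],[.5005,.1808,.3602],[.046,.424,-.108,.898]),
([-1.03,-.08,.28,2.21,.88,.79,.02],[.5215,.179,.19],[.049,.422,-.106,.899]),
([-.98,.1,.34,2.21,.99,.58,-.08],[.564,.1687,.1261],[.048,.42,-.099,.901]),
([-.94,.04,.36,2.27,1.02,.55,-.06],[.5559,.1328,.1269],[.048,.42,-.098,.901]),
([-.92,-.04,.38,2.29,.99,.56,.04],[.5497,.1106,.1458],[.049,.42,-.094,.901]),
([-.83,-.18,.46,2.38,1.01,.51,.2],[.5314,.0271,.1497],[.049,.42,-.096,.901]),
([-.86,-.32,.46,2.32,.87,.67,.39],[.5296,.0216,.2103],[.049,.421,-.096,.901]),
([-.84,-.46,.7,2.33,.77,.58,.87],[.5312,-.0607,.2188],[.022,.421,-.034,.906]),
([-.90,-.40,.89,2.31,.74,.46,.98],[.5524,-.098,.1968],[.023,.42,-.035,.906])]
def fk(q,P,frames=False):
    h,l1,a1,l2,a2,l3,q7o,bx,b1,x1=P[:10]
    R=Ro.identity();p=np.array([bx,0,h])
    ax=[[0,0,-1],[0,1,0],[0,0,-1],[0,1,0],[0,0,-1],[0,1,0],[0,0,-1]]
    off=[[x1,0,0],[0,0,0],[a1,0,l1],[-a1,0,0],[a2,0,l2],[b1,0,0],[0,0,l3]]
    # link offsets applied after rotation i
    offs=[[x1,0,0],[a1,0,l1],[0,0,0],[a2,0,l2],[0,0,0],[b1,0,0],[0,0,l3]]
    for i in range(7):
        R=R*Ro.from_rotvec(np.array(ax[i])*q[i]);p=p+R.apply(offs[i])
    # tool x = link z
    R=R*Ro.from_rotvec([0,0,q7o])*Ro.from_matrix(np.array([[0,0,-1],[0,1,0],[1,0,0]]).T if False else np.array([[0,0,-1.],[0,1,0],[1,0,0]]))
    return p,R
def res(P):
    r=[]
    for i,(q,p,e) in enumerate(D):
        pp,R=fk(q,P);w=3 if i==0 else 1
        r+=list((pp-p)*100*w)+list((Ro.from_quat(e).inv()*R).as_rotvec()*50*w)
    return r
best=None
for h in (.1,.3):
  for q7o in (0,np.pi/2,np.pi,-np.pi/2):
    s=least_squares(res,[h,.4,0,.4,0,.25,q7o,0,0,0])
    if best is None or s.cost<best.cost: best=s
if __name__=="__main__":
    print(best.cost,best.x.round(4));r=np.array(best.fun).reshape(-1,6);print((r[:,:3]*10).round(1));print(np.degrees(r[:,3:]/50).round(1))
E
python3 kin.py
```

```text
3.670872175246719 [ 0.237   0.4909  0.0047  0.511   0.0141  0.3286  1.5715  0.0473  0.0129
 -0.0311]
[[  0.1   0.4   2.2]
 [ -6.8 -11.7   0.2]
 [ -3.1  -9.8  -0.7]
 [ -3.4  -1.8   3.4]
 [  1.5  -1.2   1.2]
 [ -4.3  -1.5   2. ]
 [ -0.9  -1.4  -0.7]
 [  3.2   4.6  -5.1]
 [  1.7   2.5  -5.5]
 [  3.3   2.1  -3.5]
 [  3.5   3.9  -0.1]
 [ -1.1   4.1   1.6]
 [  0.4   3.9   0.1]
 [  5.8   5.4   0.5]]
[[ 0.1 -0.  -0. ]
 [-0.3 -0.   0.2]
 [ 0.2  0.1 -0.3]
 [-0.  -0.   0.4]
 [-0.2 -0.2 -0.3]
 [-0.2  0.1 -0.2]
 [-0.   0.1  0.2]
 [-0.2  0.1  0.1]
 [ 0.4  0.3 -0. ]
 [ 0.1  0.   0.1]
 [-0.2 -0.2  0.1]
 [ 0.3 -0.1  0.4]
 [-0.2  0.2 -0.2]
 [ 0.1 -0.2  0.3]]
```

```bash
cat > sim.py <<'E'
from kin import *
P=best.x
lo=np.array([-2.6,-.5,-1.47,.16,-1.27,.06,-2.6]);hi=np.array([2.6,2.12,1.34,2.42,4.41,2.06,2.6])
def jac(q):
    p,R=fk(q,P);J=np.zeros((6,7))
    for i in range(7):
        d=np.array(q,float);d[i]+=1e-5;p2,R2=fk(d,P)
        J[:3,i]=(p2-p)/1e-5;J[3:,i]=(R2*R.inv()).as_rotvec()/1e-5
    return p,R,J
def follow(q,pt,Rt,step=.006,ang=.03,clip=True):
    q=np.array(q,float);tr=[q.copy()]
    for k in range(600):
        p,R,J=jac(q);e=pt-p;w=(Rt*R.inv()).as_rotvec()
        f=min(1,step/max(np.linalg.norm(e),1e-9),ang/max(np.linalg.norm(w),1e-9))
        if np.linalg.norm(e)<1e-4 and np.linalg.norm(w)<1e-3: break
        q=q+np.linalg.pinv(J)@np.r_[e*f,w*f]
        if clip:q=np.clip(q,lo,hi)
        tr.append(q.copy())
    return q,np.array(tr),k
def yaw(R,psi):
    M=R.as_matrix();cur=np.arctan2(-M[0,1],M[1,1]);return Ro.from_euler('z',np.radians(psi)-cur)*R
E
python3 - <<'E'
from sim import *
np.set_printoptions(precision=2,suppress=True)
# validate: 15.33->... replicate from start 16.17
q=[-.86,-.32,.46,2.32,.87,.67,.39];p,R=fk(q,P)
q1,tr,k=follow(q,p+np.array([.0016,-.0823,.0085]),yaw(R,-4.6));print(q1,"want -.84,-.46,.7,2.33,.77,.58,.87")
p,R=fk(q1,P);q2,tr,k=follow(q1,p+np.array([.0212,-.0373,-.022]),R);print(q2,"want [-0.9  -0.4   0.89  2.31  0.74  0.46  0.98]")
# direct to goal
q=[-.90,-.40,.89,2.31,.74,.46,.98]
p,R=fk(q,P);off=np.array([.5524,-.098,.1968])-p
for psi in (-4.6,10.7,-20):
  Rt=yaw(R,psi);x=Rt.as_matrix()[:,0]
  for z in (.15,.1,.055):
    qq,tr,k=follow(q,np.array([.455,-.36,z])-.003*x-off,Rt)
    print(psi,z,k,qq,"max",tr.max(0),"min",tr.min(0))
E
```

```text
[-0.91 -0.5   0.74  2.33  0.82  0.61  0.82] want -.84,-.46,.7,2.33,.77,.58,.87
[-0.96 -0.46  0.92  2.32  0.83  0.52  0.91] want [-0.9  -0.4   0.89  2.31  0.74  0.46  0.98]
-4.6 0.15 599 [-0.72 -0.5   1.34  2.22  0.05  0.45  2.32] max [-0.72 -0.4   1.34  2.34  0.83  0.54  2.32] min [-0.9  -0.5   0.89  2.22  0.05  0.45  0.98]
-4.6 0.1 599 [-0.83 -0.5   1.34  2.3   0.19  0.33  2.26] max [-0.83 -0.4   1.34  2.36  0.87  0.46  2.26] min [-0.9  -0.5   0.89  2.3   0.19  0.33  0.98]
-4.6 0.055 599 [-0.94 -0.5   1.34  2.37  0.5   0.22  2.04] max [-0.9  -0.4   1.34  2.38  0.93  0.46  2.04] min [-0.98 -0.5   0.89  2.31  0.5   0.22  0.98]
10.7 0.15 599 [-0.83 -0.5   1.34  2.15  0.01  0.62  2.6 ] max [-0.83 -0.4   1.34  2.33  0.82  0.67  2.6 ] min [-0.94 -0.5   0.89  2.14  0.01  0.46  0.98]
10.7 0.1 599 [-0.91 -0.5   1.34  2.23  0.08  0.5   2.6 ] max [-0.9  -0.4   1.34  2.34  0.86  0.55  2.6 ] min [-0.97 -0.5   0.89  2.22  0.08  0.45  0.98]
10.7 0.055 599 [-0.99 -0.5   1.34  2.31  0.17  0.39  2.6 ] max [-0.9  -0.4   1.34  2.36  0.9   0.46  2.6 ] min [-1.04 -0.5   0.89  2.29  0.17  0.39  0.98]
-20 0.15 123 [-0.68 -0.5   1.31  2.29  0.62  0.36  1.47] max [-0.68 -0.4   1.31  2.35  0.85  0.46  1.47] min [-0.9  -0.5   0.89  2.29  0.62  0.36  0.98]
-20 0.1 599 [-0.82 -0.5   1.34  2.35  0.87  0.25  1.25] max [-0.8  -0.4   1.34  2.37  0.91  0.46  1.25] min [-0.9  -0.5   0.89  2.31  0.74  0.25  0.98]
-20 0.055 599 [-0.91 -0.41  1.34  2.42  0.95  0.08  1.17] max [-0.83 -0.4   1.34  2.42  0.95  0.46  1.18] min [-0.92 -0.41  0.89  2.31  0.74  0.07  0.98]
```

```bash
cat > fam.py <<'E'
from sim import *
np.set_printoptions(precision=2,suppress=True)
from scipy.optimize import least_squares
q=np.array([-.90,-.40,.89,2.31,.74,.46,.98])
p,R=fk(q,P);off=np.array([.5524,-.098,.1968])-p
def fam(pt,psi,q1s,lean_R=R):
    Rt=yaw(lean_R,psi);out=[];x=Rt.as_matrix()[:,0]
    tgt=np.array(pt)-.003*x-off
    for q1 in q1s:
        best=None
        for seed in ([.2,.5,2.0,.5,.6,.3],[-.3,.8,2.2,.8,.5,.8],[.2,-.2,2.,-.5,.6,-.3],[.5,-1,2,-1,.5,1],[.3,.0,2,1,.5,-1]):
            def f(v):
                qq=np.r_[q1,v];pp,RR=fk(qq,P);return np.r_[(pp-tgt)*10,(Rt*RR.inv()).as_rotvec()*3]
            s=least_squares(f,seed,bounds=(lo[1:],hi[1:]))
            if best is None or s.cost<best.cost: best=s
        out.append((q1,best.x,best.cost))
    return out
if __name__=="__main__":
    for psi in (10.7,0):
        print(psi)
        for a,b,c in fam([.455,-.36,.055],psi,np.arange(-1.2,1.8,.3)): print(round(a,2),b,round(c,5))
E
python3 fam.py
```

```text
10.7
-1.2 [-0.5   1.34  2.38  1.29  0.66  0.87] 1.84018
-0.9 [-0.5   1.34  2.33  0.81  0.46  1.56] 0.85512
-0.6 [-0.47  1.34  2.34  0.09  0.4   2.45] 0.55823
-0.3 [-0.15  1.04  2.3  -0.3   0.44  2.6 ] 0.83576
0.0 [ 0.03  0.72  2.22 -0.41  0.49  2.6 ] 0.92034
0.3 [ 0.58  0.84  2.31  4.41  1.1  -2.07] 0.42257
0.6 [ 0.39  0.45  2.35  4.41  0.79 -1.97] 0.49197
0.9 [ 0.34  0.12  2.36  4.41  0.66 -1.91] 0.52837
1.2 [ 0.34 -0.08  2.11 -1.04  0.81 -2.6 ] 0.00265
1.5 [ 0.36 -0.38  2.13 -0.97  0.74 -2.6 ] 0.01178
0
-1.2 [-0.5   1.34  2.42  1.43  0.69  0.57] 1.42941
-0.9 [-0.5   1.34  2.37  1.05  0.42  1.18] 0.59608
-0.6 [-0.34  1.34  2.37 -0.08  0.29  2.4 ] 0.37428
-0.3 [-0.09  1.06  2.31 -0.45  0.39  2.6 ] 0.51507
0.0 [ 0.04  0.75  2.24 -0.52  0.43  2.6 ] 0.55542
0.3 [ 0.1   0.47  2.19 -0.52  0.46  2.6 ] 0.54681
0.6 [ 0.32  0.42  2.37  4.41  0.68 -2.12] 0.2491
0.9 [ 0.29  0.11  2.37  4.41  0.59 -2.07] 0.26714
1.2 [ 0.28 -0.1   2.21 -1.21  0.67 -2.6 ] 0.00728
1.5 [ 0.3  -0.4   2.22 -1.15  0.61 -2.6 ] 0.01381
```

```bash
python3 - <<'E'
from geo import *
t=camera("top")[:,:,::-1].copy()
def draw(im,pts,z,col):
    q=np.array([proj(c,[*p,z]) for p in pts]);return q
big=cv2.resize(t[120:270,250:450],None,fx=4,fy=4,interpolation=cv2.INTER_CUBIC)
def poly(cx,cy,psi,hx,hy,z,col):
    R=Ro.from_euler('z',np.radians(psi)).as_matrix()
    pts=[proj(c,np.array([cx,cy,z])+R@[a*hx,b*hy,0]) for a,b in ((1,1),(1,-1),(-1,-1),(-1,1))]
    pts=[((u-250+.5)*4-.5,(v-120+.5)*4-.5) for u,v in pts]
    cv2.polylines(big,[np.int32(pts)],True,col,1)
poly(.585,-.15,-12.7,.046,.1,0,(0,255,0));poly(.455,-.36,10.7,.073,.125,.016,(0,0,255))
poly(.563,.142,-12.7,.088,.172,.078,(255,0,0))
cv2.imwrite("pics/t11.png",big)
E
```

```text
(no output)
```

View pics/t11.png

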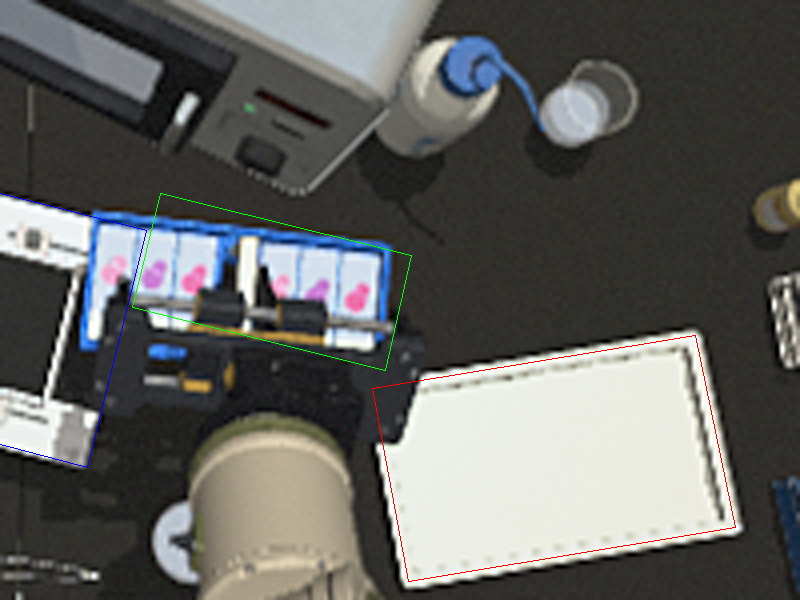

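```bash
python3 - <<'E'
from fam import *
def go(q,pt,psi,R,label):
    Rt=yaw(R,psi);x=Rt.as_matrix()[:,0]
    qq,tr,k=follow(q,np.array(pt)-.003*x-off,Rt)
    print(label,k,qq,"max",tr.max(0),"min",tr.min(0));return qq
qa=go(q,[.582,-.153,.17],-12.7,R,"above");qb=go(qa,[.582,-.153,.05],-12.7,R,"down")
qc=go(qb,[.582-.08,-.153+.02,.145],-12.7,R,"retreat")
# after: vertical flip
from geo import tool
for sg in (1,-1):
  for lean in (0,15):
    Rv=Ro.from_matrix(tool(np.radians(-12.7),np.radians(lean),sg))
    q1=go(qc,[.582,-.153,.2],-12.7 if sg>0 else 180-12.7,Rv,f"v{sg},{lean}")
    q2=go(q1,[.582,-.153,.05],-12.7 if sg>0 else 180-12.7,Rv,"  dn")
    q3=go(q1,[.455,-.36,.15],10.7 if sg>0 else 190.7,Rv,"  pan")
    q4=go(q3,[.455,-.36,.05],10.7 if sg>0 else 190.7,Rv,"  pan dn")
E
```

```text
above 12 [-0.94 -0.24  1.05  2.27  0.7   0.35  0.94] max [-0.9  -0.24  1.05  2.31  0.74  0.46  0.98] min [-0.94 -0.4   0.89  2.27  0.7   0.35  0.94]
down 599 [-1.54 -0.02  1.34  2.42  0.05  0.06  1.55] max [-0.94  0.03  1.34  2.42  0.7   0.35  1.55] min [-1.59 -0.24  1.05  2.27  0.05  0.06  0.94]
retreat 599 [-0.29 -0.26  0.49  2.42  0.41  0.26  1.22] max [-0.29 -0.02  1.34  2.42  0.44  0.26  1.55] min [-1.54 -0.27  0.49  2.41  0.05  0.06  1.19]
v1,0 25 [-0.45  0.33  0.84  1.67 -0.25  1.26  1.79] max [-0.29  0.33  0.85  2.42  0.41  1.26  1.79] min [-0.57 -0.26  0.49  1.67 -0.25  0.26  1.22]
  dn 25 [-0.37  0.5   0.77  1.8  -0.4   1.01  1.91] max [-0.37  0.5   0.84  1.8  -0.25  1.26  1.91] min [-0.45  0.33  0.77  1.67 -0.4   1.01  1.79]
  pan 160 [ 0.16  0.3   0.63  1.75 -0.19  1.15  2.6 ] max [ 0.16  0.35  0.88  1.77 -0.19  1.26  2.6 ] min [-0.45  0.3   0.63  1.67 -0.29  1.15  1.79]
  pan dn 87 [ 0.36  0.39  0.4   1.83 -0.19  0.96  2.6 ] max [ 0.36  0.42  0.63  1.83 -0.19  1.15  2.6 ] min [ 0.16  0.3   0.4   1.75 -0.27  0.96  2.6 ]
v1,15 17 [-0.55  0.11  0.84  1.88 -0.11  0.93  1.68]
[... 1031 characters left out ...]
0.95 -0.69] max [ 0.76  0.37 -0.05  1.82  0.02  1.14 -0.68] min [ 0.75  0.26 -0.05  1.74  0.01  0.95 -0.69]
v-1,15 105 [ 0.45  0.09 -0.18  1.86  0.    0.93 -1.52] max [0.45 0.09 0.49 2.42 0.51 0.93 1.22] min [-0.29 -0.26 -0.24  1.86  0.    0.26 -1.52]
  dn 26 [ 0.43  0.27 -0.17  2.    0.05  0.62 -1.55] max [ 0.45  0.27 -0.17  2.    0.05  0.93 -1.52] min [ 0.43  0.09 -0.18  1.86  0.    0.62 -1.55]
  pan 42 [ 0.79  0.18  0.06  1.87 -0.29  0.98 -0.39] max [ 0.79  0.18  0.06  1.91  0.    0.98 -0.39] min [ 0.45  0.08 -0.18  1.86 -0.29  0.91 -1.52]
  pan dn 17 [ 0.81  0.3   0.05  1.95 -0.34  0.78 -0.3 ] max [ 0.81  0.3   0.06  1.95 -0.29  0.98 -0.3 ] min [ 0.79  0.18  0.05  1.87 -0.34  0.78 -0.39]
```

```bash
cat > grid.py <<'E'
from fam import *
def go(q,pt,psi,R,**k):
    Rt=yaw(R,psi);x=Rt.as_matrix()[:,0];tgt=np.array(pt)-.003*x-off
    qq,tr,k=follow(q,tgt,Rt,step=.015,ang=.06,**k)
    m=min((tr[1:]-lo).min(),(hi-tr[1:]).min())
    pp,RR=fk(qq,P);e=np.linalg.norm(pp-tgt)+.2*np.linalg.norm((Rt*RR.inv()).as_rotvec())
    return qq,m,e
if __name__=="__main__":
  for x in (.5,.56,.62):
    for y in (-.12,-.2):
      for psi in (-80,-60,-45,-30,-12,5):
        qa,m1,e1=go(q,[x,y,.16],psi,R,clip=False)
        qb,m2,e2=go(qa,[x,y,.05],psi,R,clip=False)
        if min(m1,m2)>-.25: print(x,y,psi,"margins",round(m1,2),round(m2,2),qb)
  import geo
  print("incubator corner",geo.onz(geo.c,(250+300/4,120+190/4),0))
E
python3 grid.py
```

```text
0.5 -0.12 -80 margins 0.1 0.28 [-0.55  0.33  0.32  2.14  0.8   0.91 -0.65]
0.5 -0.12 -60 margins 0.09 0.11 [-0.54  0.2   0.32  2.31  1.06  0.71 -0.58]
0.5 -0.12 -45 margins 0.07 0.0 [-0.5   0.11  0.33  2.42  1.3   0.53 -0.54]
0.5 -0.12 -30 margins 0.02 -0.08 [-0.41  0.04  0.37  2.5   1.64  0.33 -0.54]
0.5 -0.12 -12 margins -0.01 -0.19 [ 0.58 -0.01 -0.29  2.51  0.79 -0.09  0.83]
0.5 -0.12 5 margins -0.15 -0.14 [-1.18 -0.35  1.48  2.52  0.88  0.03  1.19]
0.5 -0.2 -80 margins 0.1 0.25 [-0.47  0.32  0.43  2.17  0.86  0.78 -0.56]
0.5 -0.2 -60 margins 0.09 0.09 [-0.46  0.2   0.46  2.33  1.16  0.57 -0.5 ]
0.5 -0.2 -45 margins 0.07 -0.0 [-0.41  0.12  0.5   2.42  1.46  0.38 -0.49]
0.5 -0.2 -30 margins 0.04 -0.07 [-0.28  0.06  0.52  2.49  2.11  0.16 -0.79]
0.5 -0.2 -12 margins 0.02 -0.24 [-1.17 -0.12  1.58  2.5   0.83 -0.07  0.96]
0.56 -0.12 -80 margins 0.11 0.41 [-0.58  0.43  0.41  2.01  0.72  0.89 -0.55]
0.56 -0.12 -60 margins 0.11 0.24 [-0.61  0.31  0.43  2.18  0.97  0.66 -0.47]
0.56 -0.12 -45 margins 0.11 0.13 [-0.6   0.23  0.48  2.29  1.2   0.48 -0.43]
0.56 -0.12 -30 margins 0.1 0.04 [-0.
[... 294 characters left out ...]
 -0.01 [-0.03  0.16  0.26  2.36  1.93  0.16 -0.63]
0.62 -0.12 -80 margins 0.11 0.55 [-0.6   0.53  0.49  1.87  0.62  0.88 -0.43]
0.62 -0.12 -60 margins 0.11 0.37 [-0.66  0.42  0.54  2.05  0.82  0.62 -0.32]
0.62 -0.12 -45 margins 0.12 0.26 [-0.71  0.36  0.63  2.16  0.99  0.41 -0.24]
0.62 -0.12 -30 margins 0.12 0.07 [-0.84  0.33  0.86  2.25  1.08  0.13 -0.08]
0.62 -0.2 -80 margins 0.11 0.53 [-0.54  0.54  0.58  1.89  0.61  0.77 -0.32]
0.62 -0.2 -60 margins 0.12 0.36 [-0.61  0.44  0.67  2.06  0.78  0.48 -0.18]
0.62 -0.2 -45 margins 0.12 0.18 [-0.69  0.4   0.82  2.16  0.84  0.24  0.01]
0.62 -0.2 -30 margins 0.12 -0.03 [-0.55  0.33  0.79  2.21  0.27  0.03  0.9 ]
incubator corner [ 0.66 -0.17  0.  ]
```

```bash
cat > alt.py <<'E'
from grid import *
import geo
for z in (.1,.2,.25,.3,.35,.4): print(z,geo.proj(geo.c,[.66,-.17,z]))
def seq(q,wps):
    q=np.array(q,float)
    for (pt,psi) in wps:
        qs=q
        q,m,e=go(q,pt,psi,R,clip=False);print(pt,psi,"margin",round(m,2),"err",round(e,4),q)
    return q
print("A: rotate over pan going negative")
a=seq(q,[([.50,-.25,.27],-40),([.47,-.30,.27],-80),([.47,-.32,.27],-125),([.455,-.36,.27],-169.3),([.455,-.36,.05],-169.3)])
E
python3 alt.py
```

```text
0.1 [330.97 160.09]
0.2 [339.12 152.7 ]
0.25 [343.85 148.4 ]
0.3 [349.14 143.6 ]
0.35 [355.06 138.22]
0.4 [361.76 132.14]
A: rotate over pan going negative
[0.5, -0.25, 0.27] -40 margin 0.1 err 0.0 [-0.51 -0.38  0.63  2.2   0.84  0.77  0.54]
[0.47, -0.3, 0.27] -80 margin 0.15 err 0.0001 [-0.37 -0.09  0.51  2.03  0.82  1.08 -0.05]
[0.47, -0.32, 0.27] -125 margin 0.41 err 0.0 [-0.27  0.3   0.59  1.66  0.51  1.45 -0.42]
[0.455, -0.36, 0.27] -169.3 margin 0.25 err 0.0 [-0.01  0.61  0.71  1.31  0.16  1.81 -0.69]
[0.455, -0.36, 0.05] -169.3 margin 0.28 err 0.0001 [ 0.03  0.82  0.63  1.46  0.05  1.49 -0.79]
```

```bash
python3 - <<'E'
from geo import *
print("cap",two(c,(367,136),sc,(376,199)), "base",onz(c,(352,157),0))
E
python3 go.py .50 -.25 .27 -40 12
```

```text
cap (array([ 0.71679632, -0.25488393,  0.15445235]), np.float64(0.003637858434207744)) base [ 0.69137927 -0.25661122  0.        ]
t 17.3 p [ 0.5525 -0.0993  0.1962] F [-1.1 -1.4 -3.1] w 0.0113 
q [-0.9  -0.4   0.9   2.31  0.74  0.46  0.98] x [ 0.64 -0.04 -0.76] y [0.08 1.   0.01]
cur yaw -4.827872169519475 grasp [ 0.5545 -0.0995  0.1939]
n 15 dist [-0.054  -0.1495  0.0761] ang [ 26.9  -0.4 -22.7]
0.040, -0.001, -0.034, -0.230, -0.407, 0.050
0.040, -0.001, -0.034, -0.219, -0.411, 0.063
0.040, -0.001, -0.034, -0.208, -0.414, 0.076
0.040, -0.001, -0.034, -0.197, -0.417, 0.089
0.040, -0.001, -0.034, -0.186, -0.419, 0.102
0.040, -0.001, -0.034, -0.175, -0.420, 0.116
0.040, -0.001, -0.034, -0.164, -0.421, 0.129
0.040, -0.001, -0.034, -0.153, -0.421, 0.142
0.040, -0.001, -0.034, -0.141, -0.420, 0.155
0.040, -0.001, -0.034, -0.130, -0.419, 0.168
0.040, -0.001, -0.034, -0.119, -0.417, 0.182
0.040, -0.001, -0.034, -0.108, -0.414, 0.195
0.040, -0.001, -0.034, -0.097, -0.410, 0.208
0.040, -0.001, -0.034, -0.086, -0.406, 0.220
0.040, -0.001, -0.034, -0.076, -0.401, 0.233
```

>>> arm_command(
  targets=[0.02, 0, -0.017, -0.15, -0.2, 0.03, 0, 0.04, 0, -0.034, -0.22, -0.41, 0.06, 0, 0.04, 0, -0.034, -0.21, -0.41, 0.08, 0, 0.04, 0, -0.034, -0.2, -0.42, 0.09, 0, 0.04, 0, -0.034, -0.19, -0.42, 0.1, 0, 0.04, 0, -0.034, -0.17, -0.42, 0.12, 0, 0.04, 0, -0.034, -0.16, -0.42, 0.13, 0],
)

```text
time: 17.88
ee_pos: [0.5267, -0.1653, 0.2338]
eef_rot: [0.082, 0.415, -0.164, 0.891]
ft_force: [0.3, -0.9, -2.4]
width: 0.0117
```

```bash
python3 go.py .50 -.25 .27 -40 12
```

```text
t 17.88 p [ 0.5267 -0.1653  0.2338] F [ 0.3 -0.9 -2.4] w 0.0117 
q [-0.69 -0.41  0.7   2.28  0.81  0.64  0.72] x [ 0.6  -0.22 -0.77] y [0.36 0.93 0.01]
cur yaw -21.079125516930397 grasp [ 0.5285 -0.166   0.2315]
n 9 dist [-0.0282 -0.0834  0.0385] ang [ 14.5  -0.2 -12.1]
0.036, -0.000, -0.030, -0.124, -0.389, 0.125
0.036, -0.000, -0.030, -0.114, -0.388, 0.136
0.036, -0.000, -0.030, -0.105, -0.387, 0.147
0.036, -0.000, -0.030, -0.096, -0.385, 0.158
0.036, -0.000, -0.030, -0.087, -0.383, 0.169
0.036, -0.000, -0.030, -0.078, -0.380, 0.179
0.036, -0.000, -0.030, -0.069, -0.376, 0.190
0.036, -0.000, -0.030, -0.060, -0.372, 0.201
0.036, -0.000, -0.030, -0.051, -0.368, 0.211
```

>>> arm_command(
  targets=[0.036, 0, -0.03, -0.12, -0.39, 0.12, 0, 0.036, 0, -0.03, -0.11, -0.39, 0.14, 0, 0.036, 0, -0.03, -0.1, -0.39, 0.15, 0, 0.036, 0, -0.03, -0.1, -0.38, 0.16, 0, 0.036, 0, -0.03, -0.09, -0.38, 0.17, 0, 0.036, 0, -0.03, -0.08, -0.38, 0.18, 0, 0.036, 0, -0.03, -0.07, -0.38, 0.19, 0, 0.036, 0, -0.03, -0.06, -0.37, 0.2, 0],
)

```text
time: 18.55
ee_pos: [0.4968, -0.2422, 0.2762]
eef_rot: [0.148, 0.396, -0.303, 0.854]
ft_force: [0.5, -0.3, -2.7]
width: 0.0116
```

```bash
python3 go.py .47 -.31 .27 -80 12
```

```text
t 18.55 p [ 0.4968 -0.2422  0.2762] F [ 0.5 -0.3 -2.7] w 0.0116 
q [-0.55 -0.41  0.61  2.2   0.85  0.83  0.51] x [ 0.5  -0.4  -0.77] y [0.64 0.77 0.01]
cur yaw -39.43413387319908 grasp [ 0.4983 -0.2434  0.2739]
n 14 dist [-0.0272 -0.0659 -0.0039] ang [ 31.1  -0.5 -26.1]
0.049, -0.001, -0.041, 0.045, -0.195, 0.040
0.049, -0.001, -0.041, 0.051, -0.192, 0.047
0.049, -0.001, -0.041, 0.057, -0.188, 0.055
0.049, -0.001, -0.041, 0.064, -0.184, 0.062
0.049, -0.001, -0.041, 0.069, -0.179, 0.069
0.049, -0.001, -0.041, 0.075, -0.174, 0.076
0.049, -0.001, -0.041, 0.081, -0.168, 0.082
0.049, -0.001, -0.041, 0.086, -0.162, 0.089
0.049, -0.001, -0.041, 0.092, -0.156, 0.095
0.049, -0.001, -0.041, 0.097, -0.149, 0.101
0.049, -0.001, -0.041, 0.101, -0.142, 0.106
0.049, -0.001, -0.041, 0.106, -0.134, 0.111
0.049, -0.001, -0.041, 0.110, -0.126, 0.116
0.049, -0.001, -0.041, 0.114, -0.118, 0.121
```

>>> arm_command(
  targets=[0.049, 0, -0.041, 0.05, -0.2, 0.04, 0, 0.049, 0, -0.041, 0.05, -0.19, 0.05, 0, 0.049, 0, -0.041, 0.06, -0.19, 0.06, 0, 0.049, 0, -0.041, 0.06, -0.18, 0.06, 0, 0.049, 0, -0.041, 0.07, -0.18, 0.07, 0, 0.049, 0, -0.041, 0.07, -0.17, 0.08, 0, 0.049, 0, -0.041, 0.08, -0.17, 0.08, 0, 0.049, 0, -0.041, 0.09, -0.16, 0.09, 0, 0.049, 0, -0.041, 0.09, -0.16, 0.09, 0, 0.049, 0, -0.041, 0.1, -0.15, 0.1, 0, 0.049, 0, -0.041, 0.1, -0.14, 0.11, 0, 0.049, 0, -0.041, 0.11, -0.13, 0.11, 0],
)

```text
time: 19.55
ee_pos: [0.4696, -0.3025, 0.2801]
eef_rot: [0.272, 0.326, -0.559, 0.713]
ft_force: [0.2, -0.2, -2.9]
width: 0.0116
```

```bash
python3 go.py .465 -.33 .27 -125 12
```

```text
t 19.55 p [ 0.4696 -0.3025  0.2801] F [ 0.2 -0.2 -2.9] w 0.0116 
q [-0.47 -0.13  0.56  2.03  0.82  1.1  -0.03] x [ 0.16 -0.62 -0.77] y [0.97 0.23 0.02]
cur yaw -76.79377822667479 grasp [ 0.4701 -0.3043  0.2778]
n 17 dist [-0.0035 -0.0259 -0.0078] ang [ 37.   -1.1 -30.9]
0.048, -0.001, -0.040, 0.051, -0.022, 0.033
0.048, -0.001, -0.040, 0.051, -0.020, 0.033
0.048, -0.001, -0.040, 0.052, -0.017, 0.034
0.048, -0.001, -0.040, 0.052, -0.014, 0.035
0.048, -0.001, -0.040, 0.053, -0.011, 0.035
0.048, -0.001, -0.040, 0.053, -0.008, 0.035
0.048, -0.001, -0.040, 0.053, -0.005, 0.035
0.048, -0.001, -0.040, 0.053, -0.002, 0.036
0.048, -0.001, -0.040, 0.054, 0.001, 0.035
0.048, -0.001, -0.040, 0.053, 0.004, 0.035
0.048, -0.001, -0.040, 0.053, 0.008, 0.035
0.048, -0.001, -0.040, 0.053, 0.011, 0.035
0.048, -0.001, -0.040, 0.053, 0.014, 0.034
0.048, -0.001, -0.040, 0.052, 0.016, 0.033
0.048, -0.001, -0.040, 0.052, 0.019, 0.033
0.048, -0.001, -0.040, 0.051, 0.022, 0.032
0.048, -0.001, -0.040, 0.050, 0.025, 0.031
```

```bash
cat > go2.py <<'E'
from geo import *
import sys
x,y,z,psi,v=map(float,sys.argv[1:6])
s,R=show();print("x",R[:,0].round(3),"y",R[:,1].round(3),"grasp",(s["ee_pos"]+.003*R[:,0]).round(4),"lean",np.degrees(np.arccos(-R[2,0])).round(2))
plan([x,y,z],tool(np.radians(psi),np.radians(39.8),1),vmax=v,p0=s["ee_pos"],R0=R,wmax=3.5)
E
python3 go2.py .465 -.33 .27 -125 12 | awk 'NR<6||NR%5==0'
```

```text
t 19.55 p [ 0.4696 -0.3025  0.2801] F [ 0.2 -0.2 -2.9] w 0.0116 
q [-0.47 -0.13  0.56  2.03  0.82  1.1  -0.03] x [ 0.16 -0.62 -0.77] y [0.97 0.23 0.02]
x [ 0.163 -0.619 -0.768] y [0.973 0.228 0.023] grasp [ 0.4701 -0.3043  0.2778] lean 39.82
n 14 dist [-0.0035 -0.026  -0.0078] ang [ 36.2  -0.6 -31.8]
0.058, -0.001, -0.050, 0.061, -0.027, 0.040
0.058, -0.001, -0.050, 0.065, -0.005, 0.043
0.058, -0.001, -0.050, 0.064, 0.017, 0.042
```

>>> arm_command(
  targets=[0.057, -0.001, -0.052, 0.06, -0.03, 0.04, 0, 0.057, -0.001, -0.052, 0.06, -0.02, 0.04, 0, 0.057, -0.001, -0.052, 0.06, -0.02, 0.04, 0, 0.057, -0.001, -0.052, 0.06, -0.01, 0.04, 0, 0.057, -0.001, -0.051, 0.06, -0.01, 0.04, 0, 0.057, -0.001, -0.051, 0.06, 0, 0.04, 0, 0.057, -0.001, -0.051, 0.06, 0, 0.04, 0, 0.057, -0.001, -0.051, 0.06, 0.01, 0.04, 0, 0.057, -0.001, -0.051, 0.06, 0.01, 0.04, 0, 0.057, -0.001, -0.051, 0.06, 0.02, 0.04, 0, 0.057, -0.001, -0.051, 0.06, 0.02, 0.04, 0, 0.057, -0.001, -0.051, 0.06, 0.02, 0.04, 0],
)

```text
time: 20.55
ee_pos: [0.4702, -0.3187, 0.2763]
eef_rot: [-0.369, -0.209, 0.787, -0.449]
ft_force: [0.1, -1.1, -1.7]
width: 0.0115
```

```bash
python3 go2.py .452 -.363 .25 -173 12 | awk 'NR<6||NR%4==0'; python3 - <<'E'
from geo import *
cv2.imwrite("pics/s12.png",camera("scene")[:,:,::-1].copy())
E
```

```text
t 20.55 p [ 0.4702 -0.3187  0.2763] F [ 0.1 -1.1 -1.7] w 0.0115 
q [-0.37  0.33  0.65  1.64  0.47  1.45 -0.37] x [-0.33 -0.55 -0.77] y [ 0.86 -0.51  0.  ]
x [-0.325 -0.552 -0.768] y [ 0.86  -0.51   0.002] grasp [ 0.4692 -0.3204  0.274 ] lean 39.84
n 15 dist [-0.0163 -0.044  -0.024 ] ang [ 40.1  -0.  -33.6]
0.059, -0.000, -0.050, 0.128, 0.022, 0.054
0.059, -0.000, -0.050, 0.124, 0.044, 0.049
0.059, -0.000, -0.050, 0.115, 0.071, 0.038
0.059, -0.000, -0.050, 0.102, 0.094, 0.022
```

View pics/s12.png

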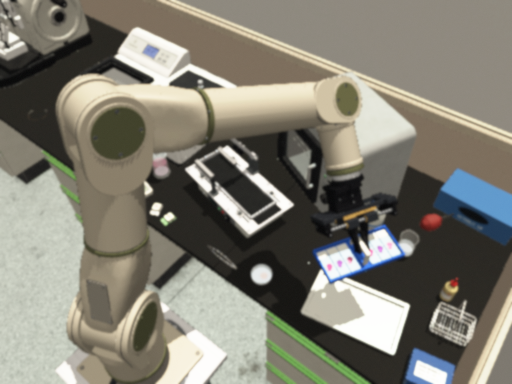

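>>> arm_command(
  targets=[0.059, 0, -0.05, 0.13, 0.02, 0.05, 0, 0.059, 0, -0.05, 0.13, 0.03, 0.05, 0, 0.059, 0, -0.05, 0.13, 0.03, 0.05, 0, 0.059, 0, -0.05, 0.12, 0.04, 0.05, 0, 0.059, 0, -0.05, 0.12, 0.05, 0.05, 0, 0.059, 0, -0.05, 0.12, 0.06, 0.04, 0, 0.059, 0, -0.05, 0.12, 0.06, 0.04, 0, 0.059, 0, -0.05, 0.12, 0.07, 0.04, 0, 0.059, 0, -0.05, 0.11, 0.08, 0.03, 0, 0.059, 0, -0.05, 0.11, 0.08, 0.03, 0, 0.059, 0, -0.05, 0.11, 0.09, 0.03, 0, 0.059, 0, -0.05, 0.1, 0.09, 0.02, 0],
)

```text
time: 21.6
ee_pos: [0.4629, -0.3479, 0.2535]
eef_rot: [-0.42, -0.064, 0.896, -0.129]
ft_force: [0.0, 0.5, -3.1]
width: 0.0116
```

```bash
python3 go2.py .452 -.363 .15 -173 12
```

```text
t 21.6 p [ 0.4629 -0.3479  0.2535] F [ 0.   0.5 -3.1] w 0.0116 
q [-0.1   0.69  0.74  1.27  0.09  1.79 -0.66] x [-0.61 -0.18 -0.77] y [ 0.29 -0.96 -0.01]
x [-0.614 -0.178 -0.769] y [ 0.286 -0.958 -0.007] grasp [ 0.461  -0.3484  0.2512] lean 39.72
n 9 dist [-0.009  -0.0149 -0.1012] ang [ 7.6 -0.  -5.9]
0.019, -0.000, -0.014, 0.382, 0.055, -0.243
0.019, -0.000, -0.014, 0.382, 0.056, -0.244
0.019, -0.000, -0.014, 0.381, 0.057, -0.245
0.019, -0.000, -0.014, 0.380, 0.057, -0.246
0.019, -0.000, -0.014, 0.380, 0.058, -0.247
0.019, -0.000, -0.014, 0.379, 0.059, -0.248
0.019, -0.000, -0.014, 0.378, 0.059, -0.249
0.019, -0.000, -0.014, 0.378, 0.060, -0.250
0.019, -0.000, -0.014, 0.377, 0.060, -0.250
```

>>> arm_command(
  targets=[0.025, 0, -0.019, 0.2, 0.06, -0.12, 0, 0.025, 0, -0.019, 0.38, 0.06, -0.24, 0, 0.025, 0, -0.019, 0.38, 0.06, -0.25, 0, 0.025, 0, -0.019, 0.38, 0.06, -0.25, 0, 0.02, 0, -0.014, 0.38, 0.06, -0.25, 0, 0.02, 0, -0.014, 0.38, 0.06, -0.25, 0, 0.02, 0, -0.014, 0.38, 0.06, -0.25, 0, 0.01, 0, -0.008, 0.3, 0.06, -0.2, 0, 0, 0, 0, 0, 0, 0, 0],
)

```text
time: 22.35
ee_pos: [0.4549, -0.3616, 0.1596]
eef_rot: [-0.423, -0.023, 0.904, -0.051]
ft_force: [-0.7, 0.2, -1.4]
width: 0.0116
```

```bash
python3 go2.py .452 -.363 .10 -173 8; python3 - <<'E'
from geo import *
t=camera("top")[:,:,::-1];s=camera("scene")[:,:,::-1]
cv2.imwrite("pics/t13.png",cv2.resize(t[120:270,310:460],None,fx=4,fy=4,interpolation=cv2.INTER_CUBIC))
cv2.imwrite("pics/s13.png",cv2.resize(s[160:360,270:470],None,fx=3,fy=3,interpolation=cv2.INTER_CUBIC))
E
```

```text
t 22.35 p [ 0.4549 -0.3616  0.1596] F [-0.7  0.2 -1.4] w 0.0116 
q [-0.02  0.82  0.72  1.29 -0.04  1.72 -0.79] x [-0.64 -0.07 -0.77] y [ 0.11 -0.99  0.  ]
x [-0.637 -0.072 -0.768] y [ 0.111 -0.994  0.001] grasp [ 0.453  -0.3618  0.1573] lean 39.85
n 8 dist [-0.001  -0.0012 -0.0573] ang [-0.5  0.   0.3]
-0.001, 0.000, 0.001, 0.224, 0.005, -0.179
-0.001, 0.000, 0.001, 0.224, 0.005, -0.179
-0.001, 0.000, 0.001, 0.224, 0.005, -0.179
-0.001, 0.000, 0.001, 0.224, 0.005, -0.179
-0.001, 0.000, 0.001, 0.224, 0.005, -0.179
-0.001, 0.000, 0.001, 0.224, 0.005, -0.179
-0.001, 0.000, 0.001, 0.224, 0.005, -0.179
-0.001, 0.000, 0.001, 0.224, 0.005, -0.179
```

View pics/t13.png

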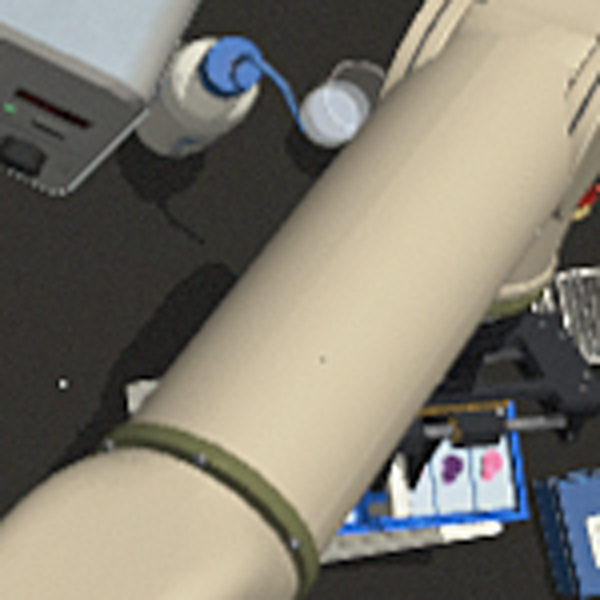

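View pics/s13.png

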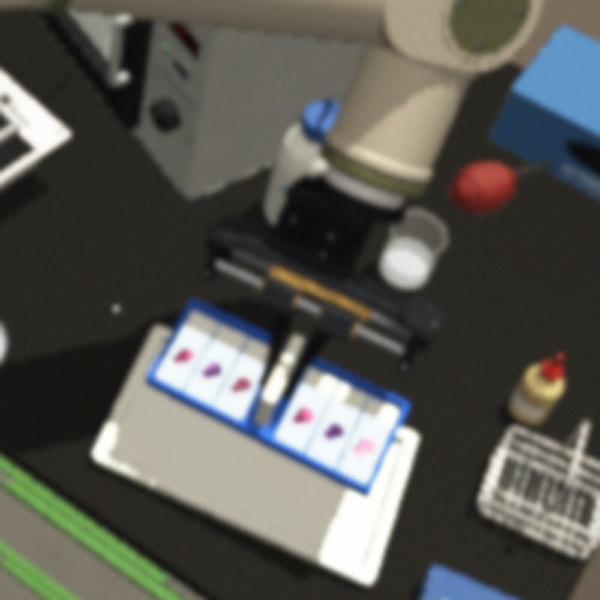

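>>> arm_command(
  targets=[0, 0, 0, 0.12, 0, -0.1, 0, 0, 0, 0, 0.22, 0, -0.18, 0, 0, 0, 0, 0.22, 0, -0.18, 0, 0, 0, 0, 0.22, 0, -0.18, 0, 0, 0, 0, 0.22, 0, -0.18, 0, 0, 0, 0, 0.22, 0, -0.18, 0, 0, 0, 0, 0.22, 0, -0.18, 0, 0, 0, 0, 0.22, 0, -0.18, 0, 0, 0, 0, 0.15, 0, -0.12, 0, 0, 0, 0, 0, 0, 0, 0],
)

```text
time: 23.28
ee_pos: [0.4569, -0.3612, 0.0985]
eef_rot: [-0.425, -0.023, 0.903, -0.053]
ft_force: [0.7, -0.4, -2.3]
width: 0.0113
```

```bash
python3 go2.py .452 -.363 .06 -173 5; python3 - <<'E'
from geo import *
s=camera("scene")[:,:,::-1]
cv2.imwrite("pics/s14.png",cv2.resize(s[230:360,280:430],None,fx=5,fy=5,interpolation=cv2.INTER_CUBIC))
E
```

```text
t 23.28 p [ 0.4569 -0.3612  0.0985] F [ 0.7 -0.4 -2.3] w 0.0113 
q [-0.01  0.88  0.7   1.32 -0.07  1.63 -0.81] x [-0.63 -0.08 -0.77] y [ 0.12 -0.99  0.  ]
x [-0.632 -0.076 -0.771] y [ 0.116 -0.993  0.003] grasp [ 0.455  -0.3615  0.0962] lean 39.56
n 8 dist [-0.003  -0.0015 -0.0362] ang [-0.4 -0.2  0.1]
-0.001, -0.001, 0.000, 0.150, 0.005, -0.103
-0.001, -0.001, 0.000, 0.149, 0.005, -0.103
-0.001, -0.001, 0.000, 0.149, 0.005, -0.103
-0.001, -0.001, 0.000, 0.149, 0.005, -0.103
-0.001, -0.001, 0.000, 0.149, 0.006, -0.103
-0.001, -0.001, 0.000, 0.149, 0.006, -0.103
-0.001, -0.001, 0.000, 0.149, 0.006, -0.103
-0.001, -0.001, 0.000, 0.149, 0.006, -0.103
```

View pics/s14.png

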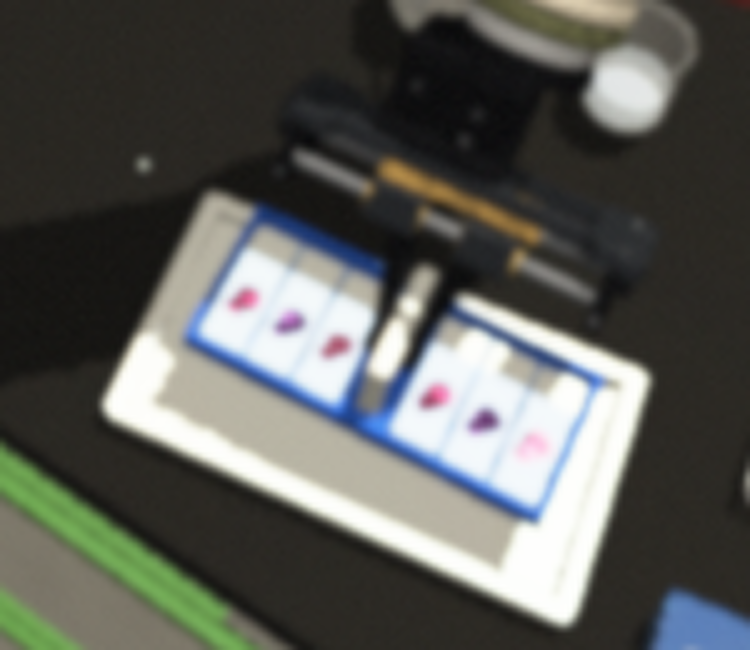

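```bash
python3 - <<'E'
from geo import *
A=np.array([onz(sc,px(U,(280,230)),.0617) for U in [(262,208),(603,380),(535,520),(190,338)]])
print(A.round(4),A.mean(0),np.linalg.norm(A[0]-A[1]),np.linalg.norm(A[1]-A[2]),"yaw",np.degrees(np.arctan2(-(A[0]-A[1])[0],(A[0]-A[1])[1])))
Rp=Ro.from_euler('z',psi_p).as_matrix();print("tray centre in pan",(Rp.T@(A.mean(0)-pan))*1000)
Q=np.array([onz(sc,px(U,(280,230)),.016) for U in [(212,190),(650,372),(570,628),(103,408)]]);print("pan by scene",Q.mean(0),"offset tray-pan in pan",(Rp.T@(A.mean(0)-Q.mean(0)))*1000)
E
```

```text
[[ 0.4873 -0.2589  0.0617]
 [ 0.508  -0.4547  0.0617]
 [ 0.4176 -0.4619  0.0617]
 [ 0.3962 -0.2704  0.0617]] [ 0.45226831 -0.36147965  0.0617    ] 0.19692401824757083 0.09069097820436012 yaw 6.029590934421536
tray centre in pan [-2.95891602 -0.94673533 57.7       ]
pan by scene [ 0.4543114  -0.35929642  0.016     ] offset tray-pan in pan [-2.41291693 -1.76592773 45.7       ]
```

>>> arm_command(
  targets=[0, 0, 0, 0.12, 0, -0.1, 0, 0, 0, 0, 0.15, 0, -0.11, 0, 0, 0, 0, 0.15, 0, -0.11, 0, 0, 0, 0, 0.15, 0, -0.11, 0, 0, 0, 0, 0.15, 0, -0.11, 0, 0, 0, 0, 0.15, 0, -0.11, 0, 0, 0, 0, 0.12, 0, -0.09, 0, 0, 0, 0, 0.06, 0, -0.05, 0],
)

```text
time: 24.0
ee_pos: [0.4559, -0.3622, 0.064]
eef_rot: [-0.426, -0.023, 0.903, -0.054]
ft_force: [0.0, -0.1, -3.2]
width: 0.0116
```

```bash
python3 go2.py .452 -.363 .0525 -173 5
```

```text
t 24.0 p [ 0.4559 -0.3622  0.064 ] F [ 0.  -0.1 -3.2] w 0.0116 
q [-0.01  0.92  0.68  1.34 -0.09  1.58 -0.83] x [-0.63 -0.08 -0.77] y [ 0.12 -0.99  0.  ]
x [-0.631 -0.077 -0.772] y [ 0.116 -0.993  0.005] grasp [ 0.454  -0.3625  0.0617] lean 39.45
n 2 dist [-0.002  -0.0005 -0.0092] ang [-0.4 -0.3  0. ]
-0.005, -0.004, 0.000, 0.168, 0.005, -0.085
-0.005, -0.004, 0.000, 0.168, 0.005, -0.085
```

>>> arm_command(
  targets=[-0.003, -0.003, 0, 0.06, 0, -0.05, 0, -0.003, -0.003, 0, 0.06, 0, -0.05, 0, 0, 0, 0, 0.06, 0, -0.05, 0],
)

```text
time: 24.25
ee_pos: [0.4559, -0.3622, 0.0574]
eef_rot: [-0.424, -0.025, 0.904, -0.055]
ft_force: [0.9, 0.5, -3.2]
width: 0.0115
```

>>> arm_command(
  targets=[0, 0, 0, 0.04, 0, -0.03, 0, 0, 0, 0, 0.04, 0, -0.03, 0],
)

```text
time: 24.42
ee_pos: [0.4559, -0.3622, 0.0546]
eef_rot: [-0.424, -0.025, 0.904, -0.055]
ft_force: [0.2, 0.1, -2.5]
width: 0.0118
```

>>> arm_command(
  targets=[0, 0, 0, 0.04, 0, -0.03, 0, 0, 0, 0, 0.04, 0, -0.03, 0],
)

```text
time: 24.58
ee_pos: [0.4559, -0.3624, 0.0529]
eef_rot: [-0.424, -0.025, 0.904, -0.055]
ft_force: [0.3, 4.9, 13.9]
width: 0.0115
```

>>> arm_command(
  targets=[0, 0, 0, -0.01, 0, 0.01, 0, 0, 0, 0, 0, 0, 0, 0.5, 0, 0, 0, 0, 0, 0, 0.5, 0, 0, 0, 0, 0, 0, 0.5, 0, 0, 0, 0, 0, 0, 0.5, 0, 0, 0, 0, 0, 0, 0.5],
  newtons=20,
)

```text
time: 25.08
ee_pos: [0.456, -0.3631, 0.0546]
eef_rot: [-0.424, -0.024, 0.904, -0.055]
ft_force: [0.4, 0.8, -0.6]
width: 0.037
```

```bash
python3 go2.py .50 -.355 .11 -173 12;python3 - <<'E'
from geo import *
s=camera("scene")[:,:,::-1]
cv2.imwrite("pics/s15.png",cv2.resize(s[230:360,280:430],None,fx=5,fy=5,interpolation=cv2.INTER_CUBIC))
E
```

```text
t 25.08 p [ 0.456  -0.3631  0.0546] F [ 0.4  0.8 -0.6] w 0.037 
q [-0.    0.93  0.68  1.34 -0.09  1.57 -0.83] x [-0.63 -0.08 -0.77] y [ 0.12 -0.99  0.  ]
x [-0.635 -0.079 -0.769] y [ 0.12  -0.993  0.003] grasp [ 0.4541 -0.3633  0.0523] lean 39.76
n 7 dist [0.0459 0.0083 0.0577] ang [-0.2 -0.  -0.1]
-0.001, -0.000, -0.000, -0.424, -0.015, 0.006
-0.001, -0.000, -0.000, -0.424, -0.015, 0.006
-0.001, -0.000, -0.000, -0.424, -0.015, 0.007
-0.001, -0.000, -0.000, -0.424, -0.015, 0.007
-0.001, -0.000, -0.000, -0.424, -0.015, 0.007
-0.001, -0.000, -0.000, -0.424, -0.015, 0.007
-0.001, -0.000, -0.000, -0.424, -0.015, 0.007
```

View pics/s15.png

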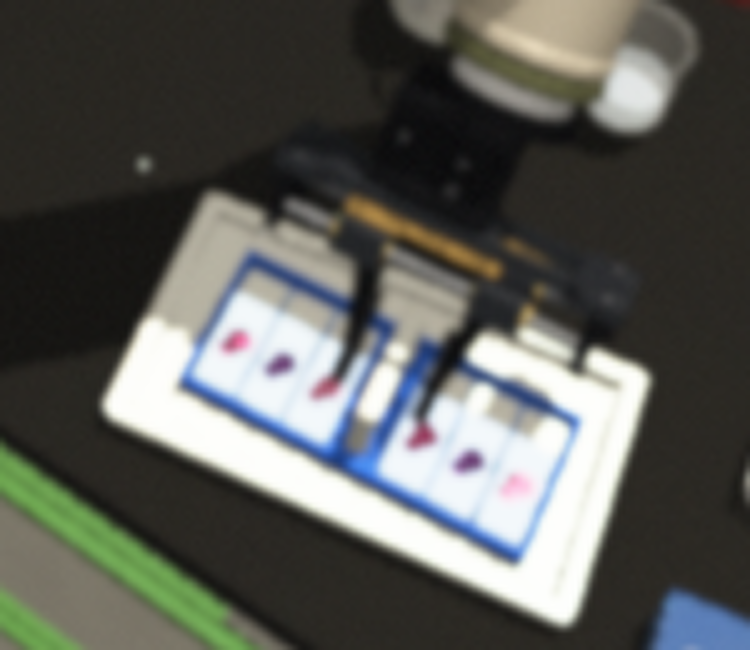

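>>> arm_command(
  targets=[0, 0, 0, -0.1, 0, 0.08, 0.5, 0, 0, 0, -0.18, 0, 0.15, 0.5, 0, 0, 0, -0.25, 0, 0.2, 0.5, 0, 0, 0, -0.25, 0, 0.2, 0.5, 0, 0, 0, -0.25, 0, 0.2, 0.5, 0, 0, 0, -0.25, 0, 0.2, 0.5, 0, 0, 0, -0.25, 0, 0.2, 0.5, 0, 0, 0, -0.25, 0, 0.2, 0.5, 0, 0, 0, -0.25, 0, 0.2, 0.5, 0, 0, 0, -0.25, 0, 0.2, 0.5, 0, 0, 0, -0.2, 0, 0.15, 0.5, 0, 0, 0, 0, 0, 0, 0.5],
)

```text
time: 26.13
ee_pos: [0.458, -0.3631, 0.1445]
eef_rot: [-0.425, -0.023, 0.903, -0.055]
ft_force: [-0.5, 0.1, 0.2]
width: 0.0434
```

```bash
python3 - <<'E'
from geo import *
show()
s=camera("scene")[:,:,::-1].copy();t=camera("top")[:,:,::-1].copy()
cv2.imwrite("pics/s16.png",cv2.resize(s[130:360,180:430],None,fx=3,fy=2.6,interpolation=cv2.INTER_CUBIC) if 0 else cv2.resize(s[130:330,170:430],None,fx=3,fy=3,interpolation=cv2.INTER_CUBIC))
cv2.imwrite("pics/s16b.png",cv2.resize(s[230:360,280:430],None,fx=5,fy=5,interpolation=cv2.INTER_CUBIC))
cv2.imwrite("pics/t16.png",t)
E
```

```text
t 26.13 p [ 0.458  -0.3631  0.1445] F [-0.5  0.1  0.2] w 0.0434 
q [-0.02  0.83  0.72  1.29 -0.04  1.7  -0.79] x [-0.63 -0.08 -0.77] y [ 0.12 -0.99  0.  ]
```

View pics/s16.png

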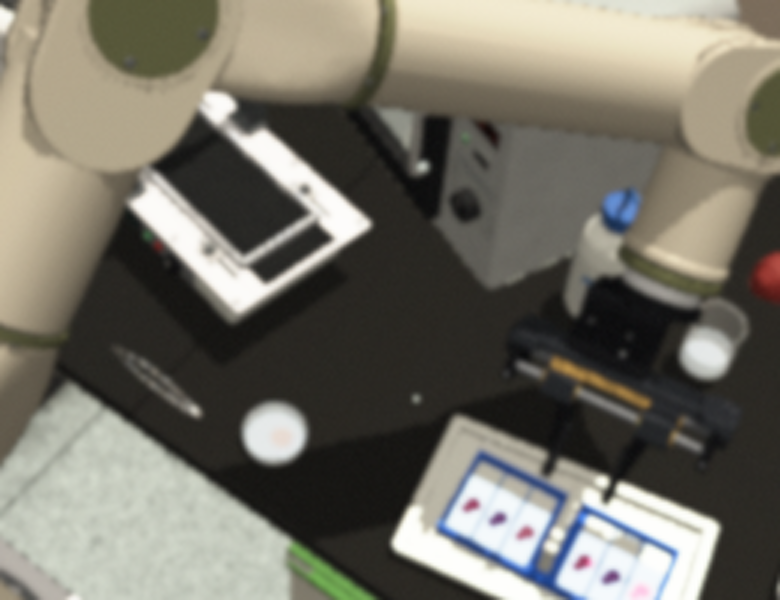

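View pics/s16b.png

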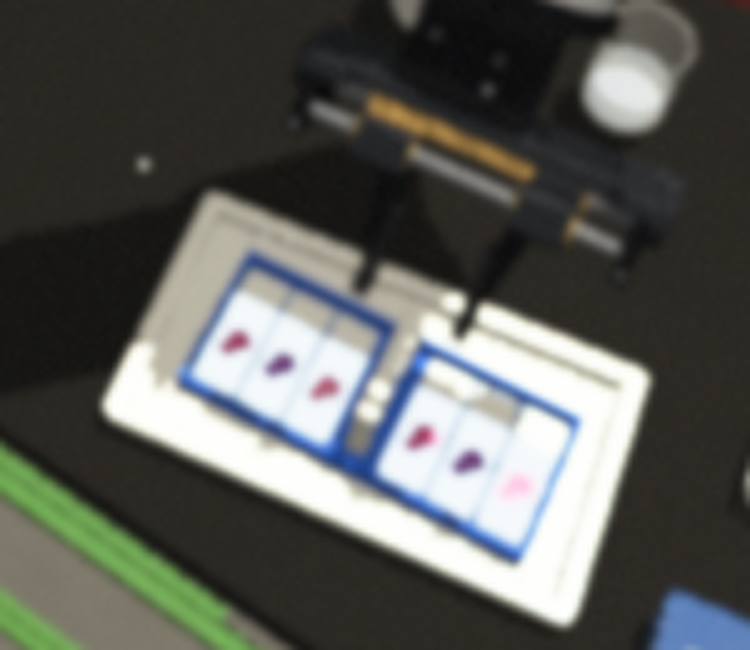

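View pics/t16.png

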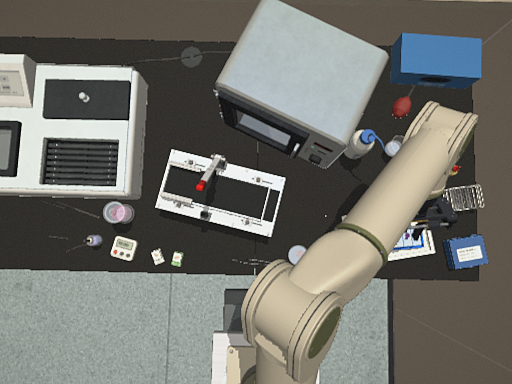

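```bash
python3 - <<'E'
from geo import *
A=np.array([onz(sc,px(U,(280,230)),.018) for U in [(250,255),(580,420),(517,560),(183,385)]])
Rp=Ro.from_euler('z',psi_p).as_matrix();print((Rp.T@(A.mean(0)-pan))[:2]*1000,"len",np.linalg.norm(A[0]-A[1]),np.linalg.norm(A[1]-A[2]),"yaw",np.degrees(np.arctan2(-(A[0]-A[1])[0],(A[0]-A[1])[1])))
print(close_job())
E
```

```text
[-6.76224362 -1.29257094] len 0.19505494826101746 0.09064975571512855 yaw 6.7593682424233315
the job is handed in; nothing more can be done
None
```

The tray is now in the drip pan, released, and I handed the job in at about 26 s of the 64 s allowed. The system gave no verdict.

**What I did**
- I raised the bar by its grip until it met its stop, at about 1.0 rad, and let go. It still looked up in the last top view.
- I took the tray by its handle with the hand leaning about 40° and slid it right. After about 58 mm I felt the end stop at about 5 N, then lifted the tray straight up.
- **Detour:** the arm was nearing its joint limits on the direct way to the pan. I turned the tray about 160° in the air, kept it level, and set it down the other way round.
- It touched down at about 17 N. I opened the gripper and raised the hand about 90 mm straight up.

**Last checks**
- **Tray position:** from the camera, the tray centre is about -7 mm (x) and -1 mm (y) from the pan centre. It is about 4° off the pan's long axis, wholly inside the walls and looking flat.
- **Gripper:** the wrist force was about zero, and the gripper was clear of the tray.
- **Other objects:** the wash bottle, timer and staining jar look unmoved; I judged this by eye and did not measure it.

**What disagreed**
- My early hand-picked position for the shaker was 3 to 5 mm off along y from the given geometry. I aligned to the grip and handle by eye instead.
- At the end stop the gripper rose about 1.6 mm while still pressing. On lift-off the tray rubbed the stop at about 4 N until it came clear.
- Midway through the turn the hand was about 1.3° out of level, and I corrected it.

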